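# Kit a washed gear set upright in its carrier and shut the bail

### The arm

A 6-joint arm with a two-finger parallel gripper is mounted at the origin on the work surface; the furniture and walls round the work are solid. World frame = base frame: x ahead of the robot, y to its left, z up, the work surface at z = 0. Lengths are in m, angles in rad, forces in N, time in s.
With the tool pointing down it reaches from about 0.225 to 0.725 m from the base axis. Payload 3.1 kg.
Tool frame: the origin (TCP) lies midway between the tips of the shut fingers; the grasp point (between the pads) lies 19 mm behind it; z points along the fingers, y is the line along which they close (so a half turn about z gives the same grasp; the last joint's range is limited). The gripper opens to 85 mm and grips with 20 to 120 N. Pads are 22 mm wide; open, the fingers measure 114 mm over their backs; the gripper's body (76 mm by 85 mm) begins 54 mm behind the grasp point. The pads swing forward as they close: fully open they stand 13 mm farther back than shut.
Start: joints at [-1.318, 0.048, 0.099, 1.622, 0, 1.443], TCP at [0.195, -0.487, 0.231] pointing down, gripper open.
Joint ranges: [-2.91, 2.91], [-0.99, 1.94], [-1.21, 1.42], [-2.12, 2.29], [-1.49, 1.47], [-3.14, 3.14]. Speed limits (rad/s): [2.79, 2.79, 3.14, 3.14, 3.14, 3.14].

### API

Orientations are given as a unit quaternion [w, x, y, z].
In Python, from rig import monitor, cams, ticket gives the robot as it stands.
- The arm moves only by the shell command python3 -m crank 'ROWS' [FORCE]. ROWS is JSON, a list of rows, each a list of 7 numbers: the shift along the tool's x, y, z normalised to -1 to 1, where 1 is 0.12 m, then the turn, a rotation vector about the tool's x, y, z normalised to -1 to 1, where 1 is 360 degrees, then the opening, from 0 (shut) to 1 (fully open). A call has 1 to 20 rows; each row is the pose to reach, as a shift and turn from the pose commanded when the call began, along the tool's axes at that moment, turning the shorter way round; what a row does not reach only later rows make up. A row lasts 1/10 s, in which the tool goes at most 50 mm and 8.59 degrees, less where a joint would pass 70% of its speed; a pose out of reach is approached as far as the arm can. A call with a number of a shift or a turn outside -1 to 1 is refused whole. A call with a gripper value outside its range is refused whole. The fingers move at their own pace and stop on an object; FORCE is the grip in N (left out, the last holds). Time passes only in rows, so rows that repeat a pose let the fingers close. It gives the time, the measured TCP pose, the force, the opening and the grip force at its end, in the units of the state.
- monitor.state(): the state, without advancing time (a new reading comes with each control period).
- cams.snapshot(name): name is "side" or "top"; returns a dict with "pixels" (480x640x3 uint8, blue, green, red), "fx", "fy", "cx", "cy" (pixels), "T" (4x4, takes a point from camera to world coordinates). Camera axes: x right, y down, z forward; pixel columns grow to the right and rows downward; lengths in m; the calibration is good to about 2 mm. A picture is of the moment at which its call begins. There is no depth.
- ticket.job_done(): hands the job in; it is judged then, once.
The state is a dict: "clock": time; "qpos": joint angles; "joint_velocities": joint speeds; "tau": joint torques, N m; "position": TCP position; "tool_rot": TCP orientation; "contact_force": force on the tool from outside, world axes, zero at the start; "ft_torque": the same for the moment, N m; "width": finger opening in m; "finger_force": force on a finger pad.
Only numpy, scipy, OpenCV 4.12 (cv2) and the standard library are available. Lean on these libraries where they do the work, as an engineer would, in place of code of your own. Each camera call takes 0.05 s, during which the arm holds its last target. There are 200 camera calls.

### The job

The three washed gears are leaning in the wire drain rack. Stand them upright in the gear carrier, lowered in gently and not dropped, fully home and each in the slot cut for its size (the largest in the longest, deepest slot, the smallest in the shortest, shallowest one), then swing the carrier's hold-down bail right over onto its stop so that its bar lies across the gears. Leave the other things on the bench where they are.

Things in the scene. Friction and masses are not known exactly. Their poses are not given: they have to be found in the camera images.
- large_gear (a point): centre of the largest of three steel spur gears: 26 teeth, outer diameter 84 mm, 12 mm thick, flat alike faces, small bore; x = the gear's axis. It starts in one of the drain rack's three places (which one varies), its disc leaning 35 deg from upright with the top towards the rack's -x end; the rim's top lies 42 mm from the centre, up the leaning disc
- medium_gear (a point): centre of the middle one of three steel spur gears: 22 teeth, outer diameter 72 mm, 12 mm thick, flat alike faces, small bore; x = the gear's axis. It starts in one of the drain rack's three places (which one varies), its disc leaning 35 deg from upright with the top towards the rack's -x end; the rim's top lies 36 mm from the centre, up the leaning disc
- small_gear (a point): centre of the smallest of three steel spur gears: 18 teeth, outer diameter 60 mm, 12 mm thick, flat alike faces, small bore; x = the gear's axis. It starts in one of the drain rack's three places (which one varies), its disc leaning 35 deg from upright with the top towards the rack's -x end; the rim's top lies 30 mm from the centre, up the leaning disc
- gear_large: the large gear as a whole; its origin lies 48.5 mm from the centre, square to the axis, and turns with it as it rolls: use large_gear for its place
- gear_medium: the medium gear as a whole; its origin lies 41.6 mm from the centre, square to the axis, and turns with it as it rolls: use medium_gear for its place
- gear_small: the small gear as a whole; its origin lies 34.6 mm from the centre, square to the axis, and turns with it as it rolls: use small_gear for its place
- slot_large (a point): where the centre of the largest gear is when fully home in its upright slot: 59 mm above the bench, 42 mm under the 101 mm level that all three rims reach. y runs along the row (the gear's axis lies along it), x across it. Slot 14.5 mm wide, lips flared, cheeks 88 mm long along x and 64 mm high, V seat below, open at both ends
- slot_medium (a point): where the centre of the middle gear is when fully home in its upright slot: 65 mm above the bench, 36 mm under the 101 mm level that all three rims reach. y runs along the row (the gear's axis lies along it), x across it. Slot 14.5 mm wide, lips flared, cheeks 76 mm long along x and 64 mm high, V seat below, open at both ends
- slot_small (a point): where the centre of the smallest gear is when fully home in its upright slot: 71 mm above the bench, 30 mm under the 101 mm level that all three rims reach. y runs along the row (the gear's axis lies along it), x across it. Slot 14.5 mm wide, lips flared, cheeks 64 mm long along x and 64 mm high, V seat below, open at both ends
- drain_rack: fixed wire rack on a tray 198 x 118 mm; origin under its centre. Three places along its x: V seats with bottoms at x = -54, 8, 70 mm, z = 20 mm. Two 6 mm wire prongs, 22 mm either side of the middle and 50 mm long, under each gear's -x face; low stops at its other face. Grip a gear by its faces at the rim's top, fingers along the leaning disc. A gear nearer the robot overhangs the next
- carrier: fixed gear carrier, grey plastic base 106 x 190 x 10 mm with three slots side by side along its y, 52 mm apart: y = +52 mm the longest and deepest (for the largest gear), 0 the middle, -52 mm the shortest and shallowest; steel end plates 74 mm high at y = +-85 mm; origin under its centre
- bail (a joint): angle of the hold-down bail, a U of 8 mm steel rod on stiff pivots (stays where left): 0 = shut on its stop, bar across the gears' middles, 2.5 mm above their rims; grows as it swings up and over to the carrier's +x side, 1.95 rad at most, 1.1 to 1.7 at the start. Pivot axis along the carrier's y at x = 48 mm, z = 58 mm; the bar is 69 mm from it
- bail_bar (a point): middle of the bail's crossbar: 8 mm thick, 187 mm long along its y, with an 11 mm rubber sleeve on the middle 20 mm; it can be pinched or pushed anywhere. With the gears in, 40 mm is free between neighbours
- yellow_cup: yellow plastic cup, 79 mm wide, 93 mm high, standing; origin under its centre; leave it alone
- glue_bottle: small white bottle with red cap, 45 mm wide, 88 mm high, standing; origin under its centre; leave it alone
- tape_yellow: roll of yellow tape lying flat, 100 mm wide, 48 mm high; origin under its centre; leave it alone
- bearing: ball bearing lying flat, 52 mm wide, 15 mm high; origin under its centre; leave it alone
- planet_carrier: dark splined shaft with a flange foot, standing, 64 mm wide, 136 mm high; origin under its centre; leave it alone
- piston_pin: plain hollow pin standing on end, 30 mm wide, 62 mm high; origin under its centre; leave it alone
- pliers: red-handled pliers lying flat at the right edge, 194 mm long, 70 mm wide, 13 mm high; origin under its middle; leave it alone
- oring_box: small red-brown carton near the lamp's foot, 86 x 120 x 48 mm; origin under its centre; leave it alone
There are look-alikes about, which are no part of the job. Leave any brown look-alike of the gear_medium alone.

How it is judged:
By the outcome, as a careful person would: the job done as asked, in the order asked, and still so for the second after the job is handed in, with the robot touching nothing.
It also fails if it takes over 72 s, if anything falls off the work surface, if the arm or the gripper's body presses on something with over 40 N, if the wrist force passes 120 N, or if a joint passes its speed limit or range.

## Working session

There is one attempt and no reset: what is moved stays moved. The work goes in short steps, Python scripts to look and compute and a shell command to move; the robot and the scene stay as the last step left them, time stands still between calls to the robot, and variables do not carry over. Pictures are saved under pics/ and viewed, at most 10 in all, crops included, and the job is handed in when it is done.

```bash
ls; mkdir -p pics; python3 - <<'E'
from rig import monitor, cams
import cv2, numpy as np
np.set_printoptions(precision=4,suppress=True)
print(monitor.state())
for n in ("side","top"):
    s=cams.snapshot(n); cv2.imwrite(f"pics/{n}0.png",s["pixels"]); print(n,s["fx"],s["fy"],s["cx"],s["cy"]); print(np.array(s["T"]))
E
```

```text
pics
{'clock': 0.0, 'qpos': array([-1.3178,  0.0488,  0.0976,  1.622 ,  0.    ,  1.443 ]), 'joint_velocities': array([ 0.0005, -0.0007, -0.0004, -0.0007,  0.0001, -0.0003]), 'tau': array([  0.0005, -33.8781,  32.0014,   0.0203,  -0.0002,  -0.    ]), 'position': array([ 0.195 , -0.4868,  0.2301]), 'tool_rot': array([-0.0012,  0.9819,  0.1892, -0.0001]), 'contact_force': array([-0.6632, -0.6115, -0.1554]), 'ft_torque': array([-0.0167, -0.083 , -0.0147]), 'finger_force': 0.0, 'width': 0.08582712746117957}
side 485.21614503749055 485.21614503749055 318.0408515533439 239.68326080069937
[[-0.6978  0.5623 -0.4437  1.1   ]
 [ 0.7161  0.5343 -0.4491  0.683 ]
 [-0.0155 -0.6311 -0.7755  1.0567]
 [ 0.      0.      0.      1.    ]]
top 585.1271561295597 585.1271561295597 324.3900048436692 250.4831610991811
[[-0.0019 -0.991   0.1339  0.3295]
 [-1.      0.0007 -0.0091  0.1365]
 [ 0.0089 -0.1339 -0.991   1.7012]
 [ 0.      0.      0.      1.    ]]
```

View pics/side0.png

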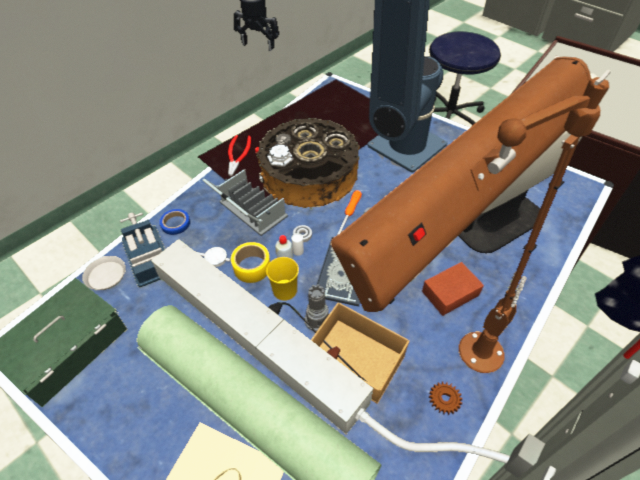

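View pics/top0.png

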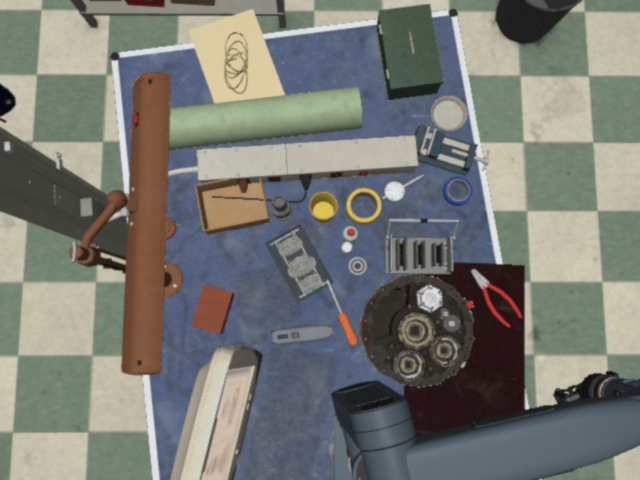

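The bench shows the drain rack at top (299,262), leaning lower right, and the carrier at top (420,253) with its bail up towards the top of the picture. A brown look-alike gear lies flat at side (446,398), well apart from the rack. Next I'll enlarge both fixtures.

```bash
cat > h.py <<'E'
from rig import monitor, cams
import cv2, numpy as np
from scipy.spatial.transform import Rotation as R
np.set_printoptions(precision=4,suppress=True)
def ray(s,u,v):
    T=np.array(s["T"]); d=T[:3,:3]@np.array([(u-s["cx"])/s["fx"],(v-s["cy"])/s["fy"],1.]); return T[:3,3],d
def onz(s,u,v,z):
    o,d=ray(s,u,v); return o+d*(z-o[2])/d[2]
def proj(s,p):
    T=np.array(s["T"]); q=T[:3,:3].T@(np.asarray(p)-T[:3,3]); return np.array([s["fx"]*q[0]/q[2]+s["cx"],s["fy"]*q[1]/q[2]+s["cy"]])
def tri(s1,a,s2,b):
    o1,d1=ray(s1,*a);o2,d2=ray(s2,*b); d1/=np.linalg.norm(d1);d2/=np.linalg.norm(d2)
    t=np.linalg.lstsq(np.c_[d1,-d2],o2-o1,rcond=None)[0]; p,q=o1+d1*t[0],o2+d2*t[1]; return (p+q)/2,np.linalg.norm(p-q)
def crop(img,u0,v0,w,h,k):
    c=cv2.resize(img[v0:v0+h,u0:u0+w],None,fx=k,fy=k,interpolation=cv2.INTER_CUBIC)
    for i in range(0,w,10): cv2.putText(c,str(u0+i),(i*k,8),0,.3,(0,255,255),1); cv2.line(c,(i*k,10),(i*k,14),(0,255,255),1)
    for i in range(10,h,10): cv2.putText(c,str(v0+i),(0,i*k+3),0,.3,(0,255,255),1)
    return c
E
python3 - <<'E'
from h import *
a=cv2.imread("pics/top0.png");b=cv2.imread("pics/side0.png")
A=crop(a,262,222,80,60,5)
B=crop(a,380,212,80,75,5)[:375]
C=crop(b,315,225,80,60,5); D=crop(b,210,160,80,75,5)
o=np.zeros((600,800,3),np.uint8)
o[:300,:400]=A;o[:300,400:]=C
o[300:,:400]=B[:300];o[300:,400:]=D[:300]
cv2.imwrite("pics/z1.png",o)
E
```

```text
(no output)
```

View pics/z1.png

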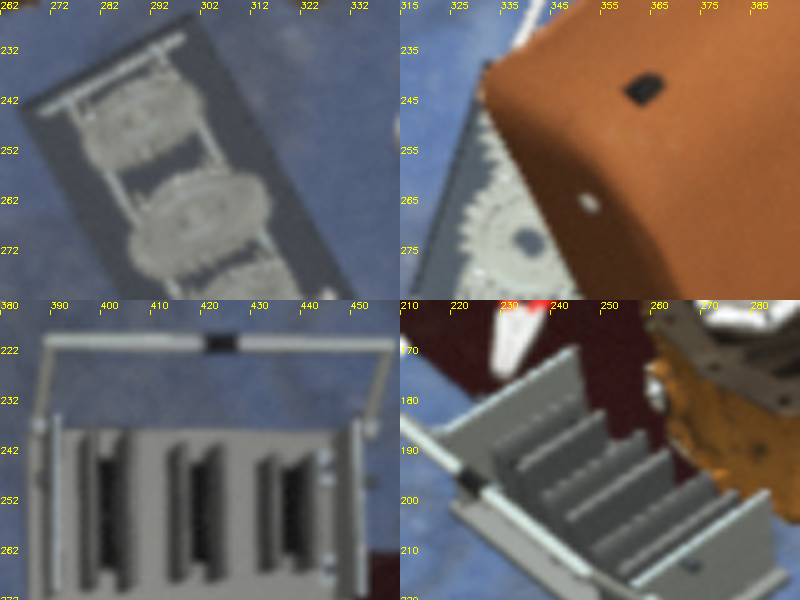

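```bash
python3 - <<'E'
from h import *
a=cv2.imread("pics/top0.png");b=cv2.imread("pics/side0.png")
o=np.zeros((600,800,3),np.uint8)
A=crop(a,264,225,70,75,8); B=crop(b,318,228,40,75,6)
o[:600,:560]=A; o[:450,560:800]=B
cv2.imwrite("pics/z2.png",o)
st=cams.snapshot("top"); 
# rack tray corners at z~5mm, carrier
for n,u,v in (("bar end L",389.5,220.3),("bar end R",458,220.3),("sleeve",423.5,220.5)):
    print(n,onz(st,u,v,.12))
E
```

```text
bar end L [ 0.6268 -0.0571  0.12  ]
bar end R [ 0.6267 -0.2458  0.12  ]
sleeve [ 0.6262 -0.1507  0.12  ]
```

View pics/z2.png

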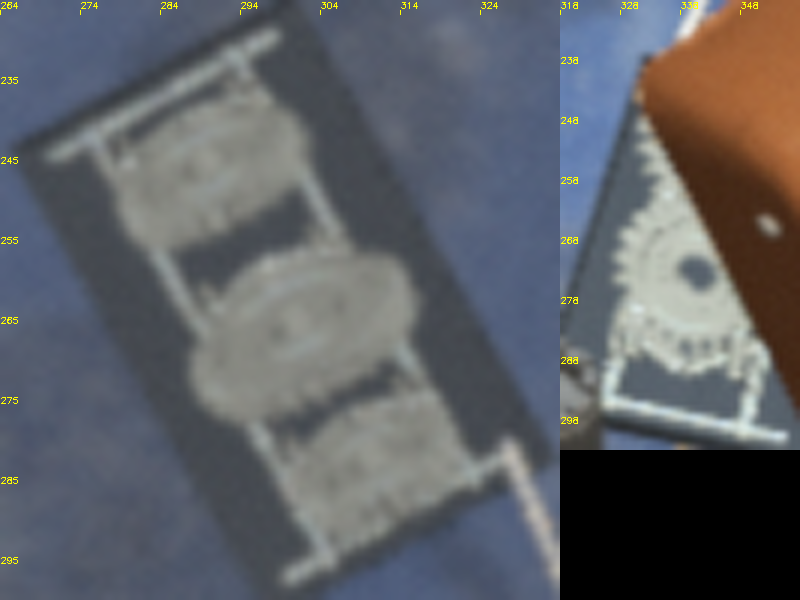

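The rack pictures show three gears: one at top (290,246), the widest at (302,264), and one at (312,282). The same face of the top gear also appears at side (338,270), nearly face-on. So the discs lean towards the robot, and the rack's -x end is the lower end in the top picture. The brown gear at side (446,398) is the look-alike, lying flat outside the rack. Only the three grey ones in the rack fit the description.

```bash
cat > m1.py <<'E'
from h import *
a=cv2.imread("pics/top0.png");b=cv2.imread("pics/side0.png")
st=cams.snapshot("top"); ss=cams.snapshot("side")
hsv=cv2.cvtColor(a,cv2.COLOR_BGR2HSV)
roi=np.zeros(a.shape[:2],np.uint8); roi[222:304,258:336]=1
m=((hsv[...,1]<70)&(roi>0)).astype(np.uint8)
m=cv2.morphologyEx(m,cv2.MORPH_OPEN,np.ones((5,5),np.uint8))
c=max(cv2.findContours(m,0,2)[0],key=cv2.contourArea)
rect=cv2.minAreaRect(c); box=cv2.boxPoints(rect); print("tray rect",rect)
W=np.array([onz(st,*p,.006) for p in box]); print(W, "sides",np.linalg.norm(W-np.roll(W,1,0),axis=1),"ctr",W.mean(0))
# gears: bright grey in tray
g=((hsv[...,1]<45)&(hsv[...,2]>105)&(roi>0)).astype(np.uint8)
g=cv2.morphologyEx(g,cv2.MORPH_OPEN,cv2.getStructuringElement(2,(7,7)))
n,l,s,ct=cv2.connectedComponentsWithStats(g)
for i in range(1,n):
    if s[i,4]>60:
        cc=max(cv2.findContours((l==i).astype(np.uint8),0,2)[0],key=cv2.contourArea)
        print("gear",ct[i],s[i,4],cv2.minAreaRect(cc), onz(st,*ct[i],.055))
gray=cv2.cvtColor(a,cv2.COLOR_BGR2GRAY)
for r in (246,252,258): print(r,385,gray[r,385:462].tolist())
for cc in (392,412,432): print("col",cc,215,gray[215:285,cc].tolist())
o=np.zeros((600,800,3),np.uint8)
v=a.copy(); cv2.drawContours(v,[c],-1,(0,0,255),1); v[g>0,2]=255
o[:375,:420]=crop(a,382,211,84,75,5); o[:375,420:795]=crop(b,212,160,75,75,5)
o[375:,:240]=crop(v,258,225,80,75,3); o[375:,260:500]=crop(b,318,228,80,75,3)
cv2.imwrite("pics/z3.png",o)
E
python3 m1.py
```

```text
tray rect ((296.4999694824219, 262.5), (76.99998474121094, 80.99998474121094), -0.0)
[[0.4058 0.3129 0.006 ]
 [0.6432 0.316  0.006 ]
 [0.6431 0.0896 0.006 ]
 [0.4054 0.0906 0.006 ]] sides [0.2222 0.2375 0.2264 0.2377] ctr [0.5244 0.2023 0.006 ]
gear [289.6322 245.704 ] 348 ((289.5, 245.50001525878906), (14.758047103881836, 25.491174697875977), 63.43495178222656) [0.5657 0.2202 0.055 ]
gear [300.609  265.4423] 468 ((300.5, 265.0), (18.335756301879883, 29.516096115112305), 63.43495178222656) [0.5093 0.1888 0.055 ]
gear [310.1988 282.9914] 347 ((310.0668640136719, 282.8725891113281), (15.163652420043945, 23.543563842773438), 61.38954162597656) [0.4595 0.1616 0.055 ]
246 385 [100, 117, 103, 80, 74, 105, 145, 137, 133, 126, 94, 65, 73, 88, 61, 33, 22, 31, 42, 56, 79, 105, 120, 130, 135, 134, 132, 122, 87, 59, 63, 83, 78, 44, 23, 28, 36, 51, 61, 83, 111, 129, 134, 134, 131, 118, 80, 57, 56, 75, 83, 58, 39, 31, 30, 40, 56, 79, 100, 113, 111, 99, 80, 75, 77, 100, 130, 118, 97, 89, 89, 87, 87, 89, 89, 89, 93]
252 385 [101, 126, 126, 98, 80, 111, 149, 142, 136, 131, 107, 72, 70, 87, 70, 37, 24
[... 890 characters left out ...]
33, 100, 87, 87, 87, 90, 89, 93, 100, 83, 63, 60, 52]
col 412 215 [90, 88, 91, 119, 165, 166, 141, 107, 94, 90, 89, 88, 91, 89, 90, 92, 91, 92, 94, 91, 95, 97, 104, 121, 132, 133, 130, 125, 121, 120, 120, 122, 126, 125, 123, 124, 125, 126, 123, 127, 124, 126, 126, 126, 125, 126, 126, 126, 125, 127, 125, 125, 127, 132, 134, 137, 137, 131, 104, 78, 62, 62, 59, 62, 58, 58, 53, 47, 46, 47]
col 432 215 [95, 97, 96, 107, 137, 158, 145, 103, 89, 93, 96, 96, 96, 97, 97, 93, 92, 92, 91, 90, 94, 96, 99, 118, 128, 131, 132, 129, 111, 77, 55, 57, 55, 55, 59, 57, 56, 55, 54, 55, 56, 56, 57, 58, 56, 58, 59, 61, 61, 61, 62, 91, 124, 132, 133, 135, 133, 129, 103, 59, 71, 112, 86, 64, 63, 62, 62, 59, 62, 61]
```

```bash
sleep 1
```

```text
(no output)
```

View pics/z3.png

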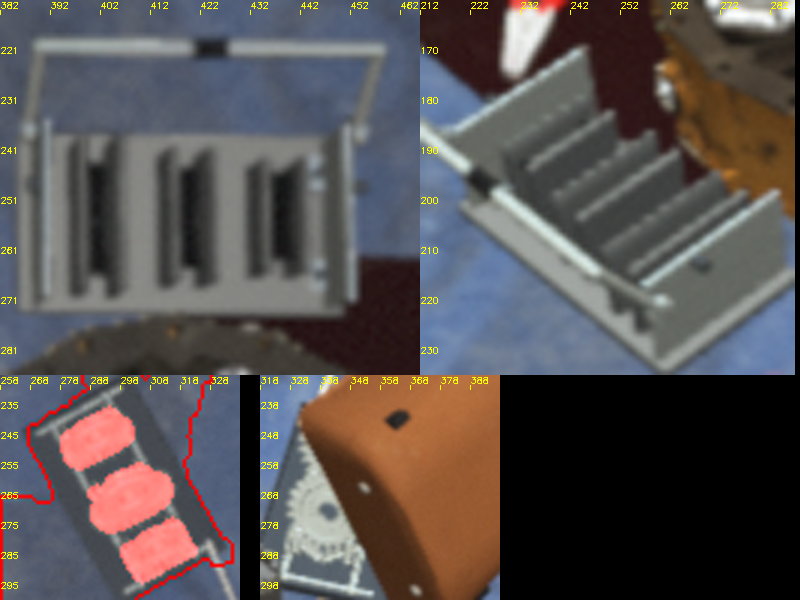

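Numbers first: the tray mask leaked, so I'll redo it with blue-minus-red. The hand-read corners of the end plates, bar and crossbar get triangulated across both views.

```bash
cat > m2.py <<'E'
from h import *
a=cv2.imread("pics/top0.png")
st=cams.snapshot("top"); ss=cams.snapshot("side")
P={"pl+y+x":((391.4,235.4),(256.4,217.4)),"pl+y-x":((390.8,270.6),(283.6,198.4)),"pl-y+x":((451.6,236),(216,186)),"pl-y-x":((452.4,271),(245,169.4)),
"sleeve":((424,220.4),(224.2,196.8)),"rk bar -y":((299,229.1),(325.8,294.7)),"rk bar +y":((270,244.6),(355.5,300.8)),"up bore":((290.2,244.8),(340.8,273.3))}
for k,(t,s) in P.items(): p,e=tri(st,t,ss,s); print(k,p,"gap",round(e,4))
f=a.astype(int); bl=f[...,0]-f[...,2]
m=np.zeros(a.shape[:2],np.uint8); m[222:304,258:336]=(bl[222:304,258:336]<22)
m=cv2.morphologyEx(m,cv2.MORPH_OPEN,np.ones((7,7),np.uint8))
c=max(cv2.findContours(m,0,2)[0],key=cv2.contourArea); r=cv2.minAreaRect(c); box=cv2.boxPoints(r); print("tray",r)
W=np.array([onz(st,*p,.006) for p in box]); print(W,"sides",np.linalg.norm(W-np.roll(W,1,0),axis=1),"ctr",W.mean(0))
# carrier base in px
gray=cv2.cvtColor(a,cv2.COLOR_BGR2GRAY).astype(float)
def edge(line,lo): # subpixel max gradient
    g=np.abs(np.gradient(line)); i=g.argmax(); w=slice(max(i-2,0),i+3); return lo+(g[w]*np.arange(max(i-2,0),i+3)[:len(g[w])]).sum()/g[w].sum()
for cc in (410,430,440): print("base top/bot x",cc,[round(onz(st,cc,v,.010)[0],4) for v in (edge(gray[232:242,cc],232),edge(gray[268:277,cc],268))])
for rr in (246,252,258,264):
    L=bl[rr,376:392].astype(float); R_=gray[rr,440:]
    pl=[(gray[rr,lo:hi]-gray[rr,lo:hi].min()) for lo,hi in ((388,395),(447,456))]
    cs=[(w*np.arange(lo,hi)).sum()/w.sum() for w,(lo,hi) in zip(pl,((388,395),(447,456)))]
    print(rr,"base left y",round(onz(st,edge(L,376),rr,.010)[1],4),"plates y",[round(onz(st,u,rr,.074)[1],4) for u in cs])
for cc in (394,410,436,452):
    w=gray[216:226,cc]-gray[216:226,cc].min(); v=(w*np.arange(216,226)).sum()/w.sum(); print("bar",cc,v,onz(st,cc,v,.11))
# rack-aligned view
ang=r[2]; M=cv2.getRotationMatrix2D((300.6,265.4),-28+0,7); M[:,2]+=np.array([250,300])-np.array([300.6,265.4])
cv2.imwrite("pics/z4.png",cv2.warpAffine(a,M,(500,600),flags=cv2.INTER_CUBIC))
cv2.drawContours(a,[np.int32(box)],-1,(0,0,255),1)
E
python3 m2.py
```

```text
pl+y+x [ 0.5934 -0.0683  0.066 ] gap 0.0002
pl+y-x [ 0.4934 -0.065   0.0677] gap 0.0007
pl-y+x [ 0.5934 -0.2407  0.0689] gap 0.0059
pl-y-x [ 0.4913 -0.2374  0.0681] gap 0.0014
sleeve [ 0.6278 -0.1534  0.1123] gap 0.0001
rk bar -y [ 0.6172  0.2037 -0.0018] gap 0.02
rk bar +y [0.5758 0.2809 0.004 ] gap 0.0016
up bore [0.5671 0.2198 0.0561] gap 0.0032
tray ((299.94775390625, 261.33734130859375), (70.65887451171875, 47.128501892089844), 64.59228515625)
[[0.591  0.2992 0.006 ]
 [0.6512 0.1748 0.006 ]
 [0.4629 0.0864 0.006 ]
 [0.4046 0.2096 0.006 ]] sides [0.2069 0.1383 0.208  0.1363] ctr [0.5274 0.1925 0.006 ]
base top/bot x 410 [np.float64(0.5963), np.float64(0.4875)]
base top/bot x 430 [np.float64(0.5963), np.float64(0.4909)]
base top/bot x 440 [np.float64(0.5949), np.float64(0.4899)]
246 base left y -0.0549 plates y [np.float64(-0.0686), np.float64(-0.2369)]
252 base left y -0.0542 plates y [np.float64(-0.0678), np.float64(-0.2366)]
258 base left y -0.0545 plates y [np.float64(-0.0676), np.float64(-0.237)]
264 base left y -0.0544 plates y [np.float64(-0.0672), np.float64(-0.2314)]
bar 394 219.97975708502025 [ 0.6295 -0.0708  0.11  ]
bar 410 219.8359375 [ 0.6299 -0.1151  0.11  ]
bar 436 219.74468085106383 [ 0.6302 -0.1872  0.11  ]
bar 452 220.0777202072539 [ 0.6292 -0.2316  0.11  ]
```

```bash
python3 -m crank '[[0,0,-1,0,0,0,1],[0,0,-1,0,0,0,1],[0,0,-1,0,0,0,1]]'
```

```text
clock: 0.65
position: [0.1952, -0.4876, 0.3556]
tool_rot: [0.003, 0.982, 0.189, 0.0]
contact_force: [0.3, -0.6, 0.7]
width: 0.0857
finger_force: 0.0
```

View pics/z4.png

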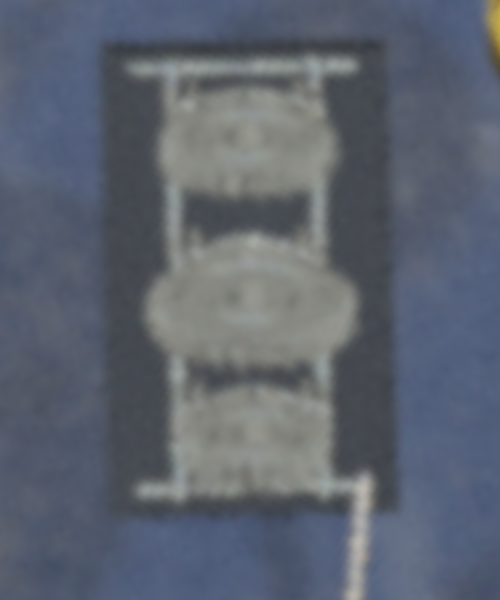

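```bash
cat > m3.py <<'E'
from h import *
a=cv2.imread("pics/top0.png"); st=cams.snapshot("top")
f=a.astype(float); gray=cv2.cvtColor(a,cv2.COLOR_BGR2GRAY).astype(float)
# carrier: fit lines to many subpixel edges
def edge(line,lo):
    g=np.abs(np.gradient(line)); i=int(g[1:-1].argmax())+1; k=np.arange(i-1,i+2); return lo+(g[k]*k).sum()/g[k].sum()
bl=f[...,0]-f[...,2]
def fitx(vlo,vhi,cols,z,im):
    p=np.array([onz(st,c,edge(im[vlo:vhi,c],vlo),z) for c in cols]); k=np.polyfit(p[:,1],p[:,0],1); r=p[:,0]-np.polyval(k,p[:,1]); ok=abs(r)<2*r.std()+1e-9; k=np.polyfit(p[ok,1],p[ok,0],1); return np.degrees(np.arctan(k[0])),np.polyval(k,-.152),r.std()
def fity(ulo,uhi,rows,z,im):
    p=np.array([onz(st,edge(im[r,ulo:uhi],ulo),r,z) for r in rows]); k=np.polyfit(p[:,0],p[:,1],1); r=p[:,1]-np.polyval(k,p[:,0]); ok=abs(r)<2*r.std()+1e-9; k=np.polyfit(p[ok,0],p[ok,1],1); return np.degrees(np.arctan(k[0])),np.polyval(k,.543),r.std()
print("base +x edge (slope -> yaw=-slope)",fitx(231,243,range(398,448),.01,bl))
print("base -x edge",fitx(266,278,range(395,440),.01,gray))
print("base +y edge (slope=yaw)",fity(379,390,range(242,270),.01,bl))
for nm,(lo,hi) in {"slot L":(395,408),"slot M":(413,427),"slot S":(431,445)}.items():
    rows=range(244,262); pts=[]
    for r in rows:
        w=np.clip(45-gray[r,lo:hi],0,None); pts.append((r,(w*np.arange(lo,hi)).sum()/w.sum()))
    pts=np.array(pts); k=np.polyfit(pts[:,0],pts[:,1],1); q=[onz(st,np.polyval(k,v),v,.03) for v in (244,261)]
    print(nm,"dark col@252",np.polyval(k,252),"y@z.03",q[0][1],q[1][1],"yaw",np.degrees(np.arctan((q[0][1]-q[1][1])/(q[0][0]-q[1][0]))))
# gear widths across the rack, sub-pixel
hs=cv2.cvtColor(a,cv2.COLOR_BGR2HSV); yaw=np.radians(28)
d=np.array([np.cos(yaw),-np.sin(yaw)]) # image dir of rack -y (right, up)
for nm,c,z in (("up",(289.6,245.7),.0495),("mid",(300.6,265.4),.0544),("low",(310.2,283),.0446)):
    for off in (-2,0,2):
        b0=np.array(c)+off*np.array([np.sin(yaw),np.cos(yaw)])
        t=np.arange(-20,20,.25); xy=(b0+t[:,None]*d).astype(np.float32)
        s=cv2.remap(a,xy[None,:,0],xy[None,:,1],cv2.INTER_LINEAR)[0].astype(float).mean(1)
        th=(np.median(s[(abs(t)<6)])+70)/2; ins=np.where(s>th)[0]
        # contiguous run around centre
        i=j=80
        while i>0 and s[i-1]>th:i-=1
        while j<len(s)-1 and s[j+1]>th:j+=1
        A=onz(st,*(b0+t[i]*d),z);B=onz(st,*(b0+t[j]*d),z); print(nm,off,"chord mm",round(1e3*np.linalg.norm(A-B),1),"mid",(A+B)/2)
E
python3 m3.py
```

```text
base +x edge (slope -> yaw=-slope) (np.float64(0.6123730939496599), np.float64(0.5969575426425644), np.float64(0.0005592397638005859))
base -x edge (np.float64(3.5423985773494406), np.float64(0.49260468049597295), np.float64(0.004432206182631586))
base +y edge (slope=yaw) (np.float64(-0.1708252875411178), np.float64(-0.054680806978641555), np.float64(0.000643368515871108))
slot L dark col@252 401.1595179464058 y@z.03 -0.1004885160706123 -0.09994289771237205 yaw -0.6320869779019058
slot M dark col@252 nan y@z.03 nan nan yaw nan
slot S dark col@252 nan y@z.03 nan nan yaw nan
up -2 chord mm 69.1 mid [0.5714 0.2235 0.0495]
up 0 chord mm 72.6 mid [0.5665 0.2205 0.0495]
up 2 chord mm 72.6 mid [0.5614 0.2178 0.0495]
mid -2 chord mm 81.3 mid [0.515  0.1905 0.0544]
mid 0 chord mm 86.2 mid [0.5098 0.1881 0.0544]
mid 2 chord mm 84.8 mid [0.5045 0.1861 0.0544]
low -2 chord mm 66.6 mid [0.4654 0.1644 0.0446]
low 0 chord mm 65.9 mid [0.4602 0.162  0.0446]
low 2 chord mm 65.1 mid [0.455  0.1597 0.0446]m3.py:18: RuntimeWarning: invalid value encountered in scalar divide
  w=np.clip(45-gray[r,lo:hi],0,None); pts.append((r,(w*np.arange(lo,hi)).sum()/w.sum()))
```

z4 settles which gear is which: 72.6 mm across at the far end is the medium, 86 mm in the middle is the large, and about 62 mm nearest the robot is the small. Their spacing gives one rack origin to within 1 mm. Next is a planner that prints the rows.

```bash
cat > plan.py <<'E'
from h import *
Y=np.radians(28.8); e=np.array([np.cos(Y),np.sin(Y),0]); a35=np.radians(35); Z=np.array([0,0,1.])
u=-np.sin(a35)*e+np.cos(a35)*Z                      # up the leaning disc
yr=np.cos(a35)*e+np.sin(a35)*Z; RR=np.c_[np.cross(yr,-u),yr,-u]   # tool at the rack
cy=np.radians(-0.6); yc=np.array([-np.sin(cy),np.cos(cy),0]); RC=np.c_[np.cross(yc,-Z),yc,-Z]  # tool at the carrier
G=dict(S=(np.array([.460,.162,.0446]),.030),L=(np.array([.5095,.1885,.0544]),.042),M=(np.array([.566,.2203,.0495]),.036))
C=np.array([.543,-.152,0]); SL=dict(L=C+.052*yc,M=C,S=C-.052*yc)
def grasp(g,back=0): c,r=G[g]; return c+(r-.029+back)*u
def now():
    s=monitor.state(); return np.array(s["position"]),R.from_quat(s["tool_rot"],scalar_first=True).as_matrix()
def plan(*wp):
    p,Q=now(); print("now",p,"j",np.array(monitor.state()["qpos"]))
    for P,T in wp:
        d=Q.T@(P-p)/.12; w=R.from_matrix(Q.T@T).as_rotvec()/(2*np.pi)
        print("to",P,"row",np.round(d,4).tolist(),np.round(w,4).tolist(),"rows>=",int(np.ceil(max(np.linalg.norm(d)*2.4,np.linalg.norm(w)*360/8.59)))); p,Q=P,T
E
python3 - <<'E'
from plan import *
p,Q=now()
Rd=R.from_euler("z",28.8-60,degrees=True).as_matrix()
def down(az): 
    y=np.array([np.cos(az),np.sin(az),0]); return np.c_[np.cross(y,-Z),y,-Z]
D=down(Y)
p1=np.array([.26,-.37,.36]);
plan((np.array([.25,-.40,.36]),D),(np.array([.31,-.30,.36]),D),(np.array([.35,-.20,.36]),D),(np.array([.37,-.09,.36]),D),(np.array([.38,.02,.36]),D),(np.array([.39,.10,.30]),D),(grasp("S",.14),RR),(grasp("S",.05),RR),(grasp("S"),RR))
E
```

```text
now [ 0.1954 -0.4886  0.3581] j [-1.3178  0.117   0.4314  1.875  -0.      1.443 ]
to [ 0.25 -0.4   0.36] row [0.6968, -0.5159, -0.022] [0.001, 0.0015, -0.2694] rows>= 12
to [ 0.31 -0.3   0.36] row [0.4894, 0.8396, 0.0] [0.0, 0.0, 0.0] rows>= 3
to [ 0.35 -0.2   0.36] row [0.5697, 0.6936, 0.0] [0.0, 0.0, 0.0] rows>= 3
to [ 0.37 -0.09  0.36] row [0.723, 0.5877, 0.0] [0.0, 0.0, 0.0] rows>= 3
to [0.38 0.02 0.36] row [0.7631, 0.5146, 0.0] [0.0, 0.0, 0.0] rows>= 3
to [0.39 0.1  0.3 ] row [0.5441, 0.3942, 0.5] [0.0, 0.0, 0.0] rows>= 3
to [0.3891 0.123  0.1601] row [0.1717, 0.0861, 1.1658] [-0.0972, 0.0, -0.0] rows>= 5
to [0.4344 0.1479 0.0864] row [0.0, 0.0, 0.75] [0.0, 0.0, 0.0] rows>= 2
to [0.4595 0.1617 0.0454] row [-0.0, -0.0, 0.4167] [0.0, 0.0, 0.0] rows>= 1
```

```bash
python3 -m crank '[[0.697,-0.516,0,0,0,-0.269,1],[0.697,-0.516,0,0,0,-0.269,1],[0.697,-0.516,0,0,0,-0.269,1],[0.697,-0.516,0,0,0,-0.269,1],[0.697,-0.516,0,0,0,-0.269,1],[0.697,-0.516,0,0,0,-0.269,1],[0.697,-0.516,0,0,0,-0.269,1],[0.697,-0.516,0,0,0,-0.269,1],[0.697,-0.516,0,0,0,-0.269,1],[0.697,-0.516,0,0,0,-0.269,1],[0.697,-0.516,0,0,0,-0.269,1],[0.697,-0.516,0,0,0,-0.269,1],[0.697,-0.516,0,0,0,-0.269,1]]' && python3 -m crank '[[0.489,0.84,0,0,0,0,0.6],[0.489,0.84,0,0,0,0,0.6],[0.489,0.84,0,0,0,0,0.6]]' && python3 -m crank '[[0.57,0.694,0,0,0,0,0.45],[0.57,0.694,0,0,0,0,0.45],[0.57,0.694,0,0,0,0,0.45]]' && python3 -m crank '[[0.723,0.588,0,0,0,0,0.45],[0.723,0.588,0,0,0,0,0.45],[0.723,0.588,0,0,0,0,0.45]]' && python3 -m crank '[[0.763,0.515,0,0,0,0,0.45],[0.763,0.515,0,0,0,0,0.45],[0.763,0.515,0,0,0,0,0.45]]' && python3 -m crank '[[0.544,0.394,0.5,0,0,0,0.45],[0.544,0.394,0.5,0,0,0,0.45],[0.544,0.394,0.5,0,0,0,0.45],[0.544,0.394,0.5,0,0,0,0.45]]' | tail -6
python3 - <<'E'
from plan import *
plan((np.array([.389,.12,.2]),RR),(grasp("S",.14),RR),(grasp("S",.05),RR),(grasp("S"),RR))
E
```

```text
clock: 2.0
position: [0.2497, -0.3988, 0.3511]
tool_rot: [-0.0, 0.51, 0.86, 0.0]
contact_force: [-0.1, -0.4, 0.1]
width: 0.0852
finger_force: 0.0
clock: 2.3
position: [0.3113, -0.296, 0.3518]
tool_rot: [0.0, 0.509, 0.861, 0.001]
contact_force: [-0.8, -0.1, 0.6]
width: 0.0517
finger_force: 0.0
clock: 2.6
position: [0.3514, -0.1949, 0.352]
tool_rot: [0.0, 0.508, 0.861, 0.001]
contact_force: [-0.5, -0.8, 0.8]
width: 0.0383
finger_force: 0.0
clock: 2.9
position: [0.3708, -0.0857, 0.3518]
tool_rot: [0.0, 0.508, 0.861, 0.001]
contact_force: [-1.1, -0.2, 0.2]
width: 0.0383
finger_force: 0.0
clock: 3.2
position: [0.3808, 0.0245, 0.3514]
tool_rot: [-0.0, 0.508, 0.861, 0.001]
contact_force: [0.1, -1.3, -0.0]
width: 0.0386
finger_force: 0.0
clock: 3.6
position: [0.3907, 0.1007, 0.2903]
tool_rot: [-0.001, 0.51, 0.86, -0.001]
contact_force: [-0.0, -0.3, 0.1]
width: 0.0384
finger_force: 0.0
now [0.3907 0.1007 0.2903] j [ 0.0865 -0.2378 -0.0469  1.7642 -0.0012  1.1559]
to [0.389 0.12  0.2  ] row [0.1481, 0.0675, 0.7521] [-0.0977, 0.0001, -0.0002] rows>= 5
to [0.3891 0.123  0.1601] row [0.0217, -0.1799, 0.2799] [0.0, 0.0, 0.0] rows>= 1
to [0.4344 0.1479 0.0864] row [0.0, 0.0, 0.75] [0.0, 0.0, 0.0] rows>= 2
to [0.4595 0.1617 0.0454] row [-0.0, -0.0, 0.4167] [0.0, 0.0, 0.0] rows>= 1
```

```bash
python3 -m crank '[[0.148,0.067,0.752,-0.098,0,0,0.4],[0.148,0.067,0.752,-0.098,0,0,0.4],[0.148,0.067,0.752,-0.098,0,0,0.4],[0.148,0.067,0.752,-0.098,0,0,0.4],[0.148,0.067,0.752,-0.098,0,0,0.4],[0.148,0.067,0.752,-0.098,0,0,0.4],[0.148,0.067,0.752,-0.098,0,0,0.4]]' && python3 -m crank '[[0.02,-0.18,0.28,0,0,0,0.4],[0.02,-0.18,0.28,0,0,0,0.4]]'
python3 - <<'E'
from plan import *
plan((grasp("S",.05),RR),(grasp("S"),RR))
a=cams.snapshot("top")["pixels"];b=cams.snapshot("side")["pixels"]
o=np.hstack([crop(a,250,222,100,120,4)[:480],crop(b,310,200,100,120,4)]); cv2.imwrite("pics/g1.png",o)
E
```

```text
clock: 4.3
position: [0.3907, 0.1187, 0.2032]
tool_rot: [0.157, 0.487, 0.819, 0.261]
contact_force: [-0.7, -0.5, 1.3]
width: 0.0344
finger_force: 0.0
clock: 4.5
position: [0.3913, 0.1233, 0.1547]
tool_rot: [0.147, 0.488, 0.821, 0.256]
contact_force: [-1.5, -0.1, -2.7]
width: 0.0342
finger_force: 0.0
now [0.3913 0.1233 0.1547] j [-0.1329 -0.9876 -0.8798  1.1782  0.3468  1.0288]
to [0.4344 0.1479 0.0864] row [0.0027, 0.0192, 0.7035] [-0.0017, -0.0009, -0.0009] rows>= 2
to [0.4595 0.1617 0.0454] row [-0.0, -0.0, 0.4167] [0.0, 0.0, 0.0] rows>= 1
```

View pics/g1.png

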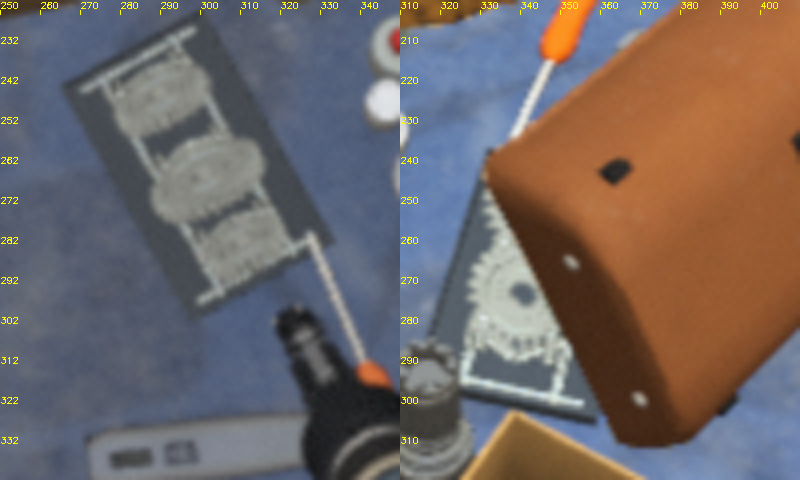

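The gripper tip shows at top (322,302), pointing up the rack axis at the small gear (310,283). Going in along the disc.

```bash
python3 -m crank '[[0,0.02,0.35,-0.002,-0.001,0,0.4],[0,0.02,0.7,-0.002,-0.001,0,0.4],[0,0.02,0.7,-0.002,-0.001,0,0.4]]'
python3 - <<'E'
from plan import *
plan((grasp("S"),RR),)
E
```

```text
clock: 4.9
position: [0.4386, 0.1486, 0.0934]
tool_rot: [0.157, 0.485, 0.819, 0.262]
contact_force: [-1.5, -0.2, -1.4]
width: 0.0343
finger_force: 0.0
now [0.4386 0.1486 0.0934] j [-0.0213 -0.8324 -0.9549  0.8924  0.2928  1.1328]
to [0.4595 0.1617 0.0454] row [0.0129, -0.0659, 0.4446] [0.0016, 0.0004, -0.0001] rows>= 2
```

```bash
python3 -m crank '[[0.013,-0.066,0,0.001,0,0,0.4],[0.013,-0.066,0,0.001,0,0,0.4],[0.013,-0.066,0,0.001,0,0,0.4]]'
python3 - <<'E'
from plan import *
plan((grasp("S"),RR),)
E
```

```text
clock: 5.2
position: [0.434, 0.1455, 0.094]
tool_rot: [0.159, 0.486, 0.819, 0.262]
contact_force: [0.5, -0.3, 0.1]
width: 0.0344
finger_force: 0.0
now [0.434  0.1455 0.094 ] j [-0.0289 -0.86   -0.9664  0.906   0.293   1.127 ]
to [0.4595 0.1617 0.0454] row [0.0199, -0.0323, 0.4752] [0.002, 0.0013, -0.0001] rows>= 2
```

```bash
python3 -m crank '[[0.02,-0.033,0.1,0.002,0.001,0,0.4],[0.02,-0.033,0.25,0.002,0.001,0,0.4],[0.02,-0.033,0.4,0.002,0.001,0,0.4],[0.02,-0.033,0.475,0.002,0.001,0,0.4],[0.02,-0.033,0.475,0.002,0.001,0,0.4]]'
python3 - <<'E'
from plan import *
plan((grasp("S"),RR),)
E
```

```text
clock: 5.7
position: [0.4577, 0.1619, 0.0416]
tool_rot: [0.151, 0.487, 0.821, 0.257]
contact_force: [-1.0, -0.4, -0.0]
width: 0.0342
finger_force: 0.0
now [0.4577 0.1619 0.0416] j [ 0.0276 -0.6843 -0.9845  0.7192  0.2641  1.1727]
to [0.4595 0.1617 0.0454] row [-0.0087, 0.0285, -0.019] [-0.0008, -0.0001, -0.0003] rows>= 1
```

```bash
python3 -m crank '[[-0.005,0.02,-0.01,0,0,0,0.4],[-0.005,0.02,-0.01,0,0,0,0.4],[-0.005,0.02,-0.01,0,0,0,0.1],[-0.005,0.02,-0.01,0,0,0,0.1],[-0.005,0.02,-0.01,0,0,0,0.05],[-0.005,0.02,-0.01,0,0,0,0.05],[-0.005,0.02,-0.01,0,0,0,0.0]]' 60
python3 - <<'E'
from plan import *
plan((grasp("S"),RR),)
E
```

```text
clock: 6.4
position: [0.4598, 0.1622, 0.0452]
tool_rot: [0.152, 0.486, 0.821, 0.258]
contact_force: [-2.0, -1.9, 6.2]
width: 0.0113
finger_force: 60.1
now [0.4598 0.1622 0.0452] j [ 0.0281 -0.682  -0.9771  0.7218  0.2642  1.173 ]
to [0.4595 0.1617 0.0454] row [-0.0026, -0.0022, -0.004] [-0.0005, -0.0, -0.0002] rows>= 1
```

```bash
python3 - <<'E'
from plan import *
p,Q=now()
A=p+np.array([-.02,-.01,.09]); 
H=lambda x,y,z:np.array([x,y,z])
plan((p+.05*u,RR),(H(.44,.14,.19),RR),(H(.46,.08,.25),RC),(H(.47,-.03,.25),RC),(H(.50,-.13,.25),RC),(SL["S"]+H(0,0,.2),RC),(SL["S"]+H(0,0,.15),RC))
E
```

```text
now [0.4598 0.1622 0.0452] j [ 0.0281 -0.682  -0.9771  0.7218  0.2642  1.173 ]
to [0.4347 0.1484 0.0861] row [0.0001, -0.0013, -0.4167] [-0.0005, -0.0, -0.0002] rows>= 1
to [0.44 0.14 0.19] row [-0.0829, 0.5008, -0.706] [0.0, 0.0, 0.0] rows>= 3
to [0.46 0.08 0.25] row [-0.5184, 0.2091, -0.464] [0.0879, 0.0514, -0.1629] rows>= 9
to [ 0.47 -0.03  0.25] row [-0.0929, -0.9157, 0.0] [0.0, 0.0, 0.0] rows>= 3
to [ 0.5  -0.13  0.25] row [-0.2587, -0.8307, 0.0] [0.0, 0.0, 0.0] rows>= 3
to [ 0.5425 -0.204   0.2   ] row [-0.3602, -0.6129, 0.4167] [0.0, 0.0, 0.0] rows>= 2
to [ 0.5425 -0.204   0.15  ] row [0.0, 0.0, 0.4167] [0.0, 0.0, 0.0] rows>= 2
```

```bash
python3 -m crank '[[0,0,-0.15,0,0,0,0],[0,0,-0.42,0,0,0,0],[0,0,-0.42,0,0,0,0]]' && python3 -m crank '[[-0.083,0.2,-0.4,0,0,0,0],[-0.083,0.5,-0.7,0,0,0,0],[-0.083,0.5,-0.7,0,0,0,0],[-0.083,0.5,-0.7,0,0,0,0]]' && python3 -m crank '[[-0.52,0.21,-0.46,0.088,0.051,-0.163,0],[-0.52,0.21,-0.46,0.088,0.051,-0.163,0],[-0.52,0.21,-0.46,0.088,0.051,-0.163,0],[-0.52,0.21,-0.46,0.088,0.051,-0.163,0],[-0.52,0.21,-0.46,0.088,0.051,-0.163,0],[-0.52,0.21,-0.46,0.088,0.051,-0.163,0],[-0.52,0.21,-0.46,0.088,0.051,-0.163,0],[-0.52,0.21,-0.46,0.088,0.051,-0.163,0],[-0.52,0.21,-0.46,0.088,0.051,-0.163,0],[-0.52,0.21,-0.46,0.088,0.051,-0.163,0]]' && python3 -m crank '[[-0.09,-0.91,0,0,0,0,0],[-0.09,-0.91,0,0,0,0,0],[-0.09,-0.91,0,0,0,0,0]]' && python3 -m crank '[[-0.26,-0.83,0,0,0,0,0],[-0.26,-0.83,0,0,0,0,0],[-0.26,-0.83,0,0,0,0,0]]' 
python3 - <<'E'
from plan import *
H=lambda x,y,z:np.array([x,y,z])
plan((SL["S"]+H(0,0,.2),RC),(SL["S"]+H(0,0,.15),RC))
E
```

```text
clock: 6.7
position: [0.4349, 0.1477, 0.0886]
tool_rot: [0.154, 0.486, 0.821, 0.258]
contact_force: [1.4, -0.5, -1.8]
width: 0.0113
finger_force: 61.7
clock: 7.1
position: [0.4406, 0.14, 0.1886]
tool_rot: [0.151, 0.487, 0.821, 0.257]
contact_force: [-0.3, 0.1, -3.4]
width: 0.0112
finger_force: 61.8
clock: 8.1
position: [0.4598, 0.0808, 0.2448]
tool_rot: [-0.005, 0.006, 1.0, -0.001]
contact_force: [-0.4, 0.4, -2.9]
width: 0.0111
finger_force: 61.6
clock: 8.4
position: [0.4695, -0.0335, 0.2468]
tool_rot: [-0.003, 0.01, 1.0, -0.002]
contact_force: [-0.2, -0.0, -2.7]
width: 0.0108
finger_force: 61.8
clock: 8.7
position: [0.5003, -0.1341, 0.2464]
tool_rot: [-0.002, 0.01, 1.0, -0.002]
contact_force: [-0.6, 1.3, -2.2]
width: 0.0112
finger_force: 61.8
now [ 0.5003 -0.1341  0.2464] j [-0.3878  0.0378  0.1188  1.6548 -0.0058 -0.368 ]
to [ 0.5425 -0.204   0.2   ] row [-0.3648, -0.574, 0.3878] [-0.0007, -0.0008, -0.0015] rows>= 2
to [ 0.5425 -0.204   0.15  ] row [0.0, 0.0, 0.4167] [0.0, 0.0, 0.0] rows>= 2
```

```bash
python3 -m crank '[[-0.365,-0.574,0.388,0,0,-0.001,0],[-0.365,-0.574,0.388,0,0,-0.001,0],[-0.365,-0.574,0.388,0,0,-0.001,0],[-0.365,-0.574,0.388,0,0,-0.001,0]]' && python3 -m crank '[[0,0,0.48,0,0,0,0],[0,0,0.48,0,0,0,0],[0,0,0.48,0,0,0,0]]' 
python3 - <<'E'
from plan import *
H=lambda x,y,z:np.array([x,y,z])
plan((SL["S"]+H(0,0,.15),RC))
st=cams.snapshot("top");ss=cams.snapshot("side")
a=st["pixels"];b=ss["pixels"]; cv2.imwrite("pics/t1.png",a);cv2.imwrite("pics/s1.png",b)
o=np.hstack([crop(a,382,211,80,80,5),crop(b,212,150,80,80,5)]); cv2.imwrite("pics/g2.png",o)
E
```

```text
clock: 9.1
position: [0.5415, -0.1981, 0.1994]
tool_rot: [-0.004, 0.004, 1.0, 0.0]
contact_force: [-0.8, 0.7, -2.1]
width: 0.0111
finger_force: 61.8
clock: 9.4
position: [0.5405, -0.1966, 0.1422]
tool_rot: [-0.005, 0.002, 1.0, 0.0]
contact_force: [0.4, 0.3, -2.1]
width: 0.0109
finger_force: 61.7
now [ 0.5405 -0.1966  0.1422] j [-0.4633  0.1857  0.0724  1.4657 -0.0039 -0.4588]
to [ 0.5425 -0.204   0.15  ] row [-0.016, -0.0614, -0.0651] [0.0, -0.0015, 0.0009] rows>= 1
```

View pics/g2.png

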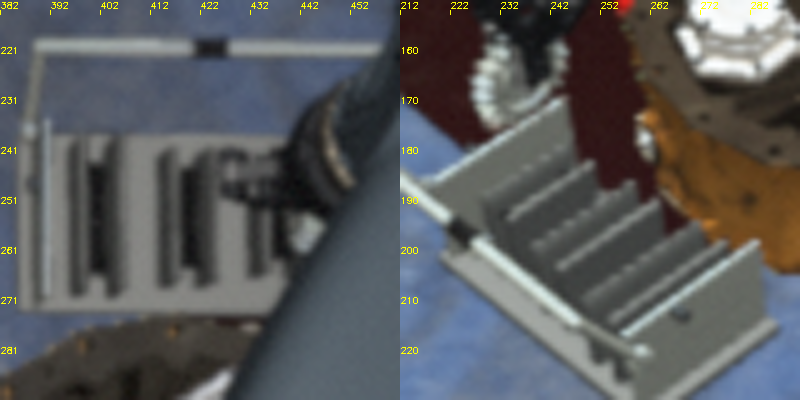

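The gear hangs at side (232,163), over the far (short) slot; the top view is partly hidden by the arm. I'll cross-check the carrier's y from the cheek edges in the side view and see whether the arm has settled.

```bash
python3 - <<'E'
from plan import *
st=cams.snapshot("top");ss=cams.snapshot("side")
L={"c1":((233.6,193.6),(250.4,182.6)),"c2":((239,198.6),(259,186.4)),"c3":((243.6,203.6),(264,190.4)),"c4":((249,209.6),(272.6,194.6)),"c5":((253.6,214.4),(277,198.4)),"pl":((256.4,217),(283.4,198.6))}
for k,(p,q) in L.items():
    for z in (.064,.074):
        A,B=onz(ss,*p,z),onz(ss,*q,z); print(k,z,"+x end",A[:2],"-x end",B[:2],"y@.543",round(np.interp(.543,[B[0],A[0]],[B[1],A[1]]),4),"len",round(np.linalg.norm(A-B),3))
g=cv2.cvtColor(cv2.imread("pics/top0.png"),cv2.COLOR_BGR2GRAY)
for u in (398.2,404,416.2,422.5,434.7,440.5): print("top col",u,[round(onz(st,u,253,z)[1],4) for z in (.064,.074)])
H=lambda x,y,z:np.array([x,y,z])
plan((SL["S"]+H(0,0,.15),RC))
E
```

```text
c1 0.064 +x end [ 0.577  -0.1865] -x end [ 0.5142 -0.1857] y@.543 -0.1861 len 0.063
c1 0.074 +x end [ 0.5822 -0.1778] -x end [ 0.5201 -0.1769] y@.543 -0.1772 len 0.062
c2 0.064 +x end [ 0.5791 -0.1599] -x end [ 0.5074 -0.1555] y@.543 -0.1577 len 0.072
c2 0.074 +x end [ 0.5843 -0.1514] -x end [ 0.5133 -0.147 ] y@.543 -0.1488 len 0.071
c3 0.064 +x end [ 0.5827 -0.1354] -x end [ 0.5083 -0.1326] y@.543 -0.1339 len 0.075
c3 0.074 +x end [ 0.5879 -0.1271] -x end [ 0.5142 -0.1244] y@.543 -0.1255 len 0.074
c4 0.064 +x end [ 0.5873 -0.1068] -x end [ 0.5026 -0.1021] y@.543 -0.1043 len 0.085
c4 0.074 +x end [ 0.5924 -0.0988] -x end [ 0.5086 -0.0942] y@.543 -0.0961 len 0.084
c5 0.064 +x end [ 0.5903 -0.0838] -x end [ 0.5042 -0.0818] y@.543 -0.0827 len 0.086
c5 0.074 +x end [ 0.5954 -0.076 ] -x end [ 0.5102 -0.0741] y@.543 -0.0749 len 0.085
pl 0.064 +x end [ 0.5913 -0.0709] -x end [ 0.4922 -0.068 ] y@.543 -0.0695 len 0.099
pl 0.074 +x end [ 0.5964 -0.0633] -x end [ 0.4983 -0.0605] y@.543 -0.0617 len 0.098
top col 398.2 [np.float64(-0.087), np.float64(-0.0856)]
top col 404 [np.float64(-0.1034), np.float64(-0.1019)]
top col 416.2 [np.float64(-0.1379), np.float64(-0.1362)]
top col 422.5 [np.float64(-0.1557), np.float64(-0.154)]
top col 434.7 [np.float64(-0.1903), np.float64(-0.1883)]
top col 440.5 [np.float64(-0.2067), np.float64(-0.2046)]
now [ 0.545  -0.1994  0.1482] j [-0.464   0.1843  0.0826  1.4647 -0.0043 -0.4592]
to [ 0.5425 -0.204   0.15  ] row [0.0209, -0.0384, -0.0152] [-0.0009, 0.0003, 0.0009] rows>= 1
```

```bash
python3 - <<'E'
from plan import *
ps=[]
for i in range(8):
    ss=cams.snapshot("side"); p,Q=now(); ps.append(p)
ps=np.array(ps); print(ps); print("mean",ps.mean(0),"std",ps.std(0)); p=ps.mean(0)
print("tilt",Q)
b=ss["pixels"].astype(int)
m=np.zeros(b.shape[:2],np.uint8); sub=b[150:182,222:252]; m[150:182,222:252]=((sub.min(2)>95)).astype(np.uint8)
n,l,s,c=cv2.connectedComponentsWithStats(m); i=1+s[1:,4].argmax(); print("gear blob",s[i])
for r in range(152,182): print(r,''.join('#' if l[r,k]==i else '.' for k in range(222,252)))
th=np.linspace(0,2*np.pi,73); c0=p+np.array([0,0,-.001])
pts=np.array([proj(ss,c0+[.030*np.cos(t),s_*.006,.030*np.sin(t)]) for t in th for s_ in (-1,1)])
print("pred umin,vmin,umax,vmax",pts.min(0),pts.max(0),"centre",proj(ss,c0))
for dy in (.005,):
    for k,d in enumerate(np.eye(3)*.005): print("per 5mm",k,proj(ss,c0+d)-proj(ss,c0))
E
```

```text
[[ 0.5449 -0.1995  0.1479]
 [ 0.5447 -0.1995  0.1473]
 [ 0.5443 -0.1994  0.1466]
 [ 0.5439 -0.1993  0.146 ]
 [ 0.5436 -0.1992  0.1454]
 [ 0.5433 -0.1991  0.1449]
 [ 0.5431 -0.199   0.1445]
 [ 0.5429 -0.1989  0.1441]]
mean [ 0.5438 -0.1992  0.1458] std [0.0007 0.0002 0.0013]
tilt [[-1.      0.0052 -0.0042]
 [ 0.0052  1.     -0.0028]
 [ 0.0042 -0.0028 -1.    ]]
gear blob [222 159  24  23 289]
152 ..............................
153 ..............................
154 ..............................
155 ..............................
156 ..............................
157 ..............................
158 ..............................
159 ........###...................
160 .......#####..................
161 .......####...................
162 .....######...................
163 .....#######..................
164 .....#######..................
165 ....########..................
166 ....########......##..........
167 ....########.#....##..........
168 ....################..........
169 ....######..#######...#.......
170 ....##############..###.......
171 .....##################.......
172 .....##################.......
173 ......######...########.......
174 .......#####.##########.......
175 ........##..###########.......
176 ..........##############......
177 .........###############......
178 .......#################......
179 .....##################.......
180 #...##################........
181 ####################..........
pred umin,vmin,umax,vmax [225.5759 153.9357] [245.31   175.3179] centre [235.5486 164.6981]
per 5mm 0 [-1.3918  0.8887]
per 5mm 1 [1.1515 0.8369]
per 5mm 2 [-0.2655 -1.3533]
```

```bash
python3 -m crank '[[0,-0.01,0.1,0,0,0.001,0],[0,-0.01,0.2,0,0,0.001,0],[0,-0.01,0.28,0,0,0.001,0],[0,-0.01,0.32,0,0,0.001,0],[0,-0.01,0.32,0,0,0.001,0],[0,-0.01,0.32,0,0,0.001,0]]' 
python3 - <<'E'
from plan import *
p,Q=now(); print(p)
ss=cams.snapshot("side"); st=cams.snapshot("top"); p,Q=now(); print(p,Q[:,0])
cv2.imwrite("pics/g3.png",np.hstack([crop(ss["pixels"],212,150,50,60,8)[:480],crop(st["pixels"],410,225,45,60,8)[:480]]))
for y in (-.200,): print("slot ends proj z.064",[proj(ss,[x,y+dy,.064]) for x in (.512,.576) for dy in (-.00725,.00725)])
E
```

```text
clock: 10.6
position: [0.5425, -0.2, 0.1053]
tool_rot: [-0.002, 0.006, 1.0, -0.001]
contact_force: [0.2, -0.6, -2.6]
width: 0.0115
finger_force: 61.7
[ 0.5425 -0.2     0.1053]
[ 0.543  -0.2003  0.1061] [-0.9999  0.0114  0.0034]
slot ends proj z.064 [array([246.1952, 178.6868]), array([249.4046, 181.0478]), array([229.2849, 189.9055]), array([232.4807, 192.3669])]
```

View pics/g3.png

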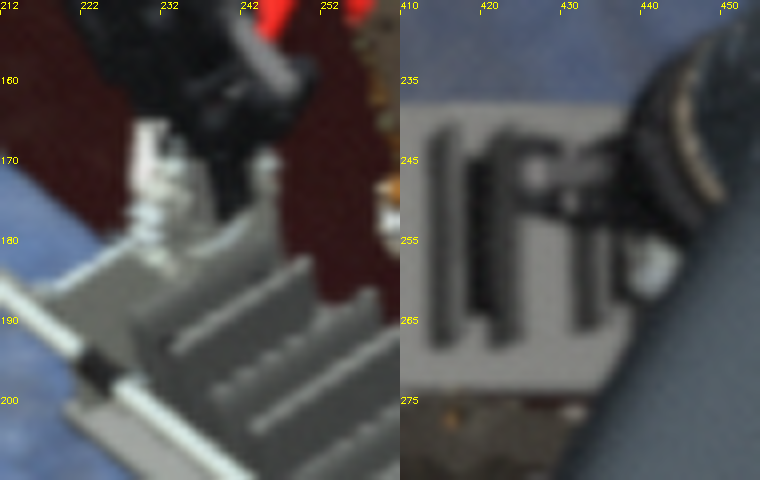

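In the side view the gear's bottom rim is at (232,183), just over the short slot. The slot's cheeks end at (229,189) and (233.5,193.5). Their midline (231.2,191.4) matches the (230.9,191.1) predicted for y = -0.200, so I'm lowering gently under force watch.

```bash
python3 -m crank '[[-0.008,0,0.03,0,0,-0.001,0],[-0.008,0,0.06,0,0,-0.001,0],[-0.008,0,0.09,0,0,-0.001,0],[-0.008,0,0.12,0,0,-0.001,0],[-0.008,0,0.15,0,0,-0.001,0],[-0.008,0,0.15,0,0,-0.001,0]]' ; python3 - <<'E'
from plan import *
print(np.array(monitor.state()["contact_force"]),monitor.state()["ft_torque"])
H=lambda x,y,z:np.array([x,y,z])
plan((H(.5435,-.2,.073),RC))
E
```

```text
clock: 11.3
position: [0.5428, -0.1999, 0.0865]
tool_rot: [-0.003, 0.003, 1.0, -0.001]
contact_force: [0.1, -0.2, -2.5]
width: 0.0114
finger_force: 61.7
[ 0.0725 -0.172  -2.5387] [-0.0297  0.0171 -0.0335]
now [ 0.5428 -0.1999  0.0865] j [-0.4662  0.2078 -0.0135  1.354  -0.0045 -0.4611]
to [ 0.5435 -0.2     0.073 ] row [-0.0062, -0.0009, 0.1123] [-0.0003, -0.001, 0.0009] rows>= 1
```

```bash
python3 -m crank '[[-0.006,0,0.02,0,0,0,0],[-0.006,0,0.04,0,0,0,0],[-0.006,0,0.06,0,0,0,0],[-0.006,0,0.08,0,0,0,0],[-0.006,0,0.1,0,0,0,0],[-0.006,0,0.11,0,0,0,0],[-0.006,0,0.11,0,0,0,0],[-0.006,0,0.11,0,0,0,0]]' 
```

```text
clock: 12.1
position: [0.5443, -0.2015, 0.0744]
tool_rot: [-0.002, 0.003, 1.0, -0.003]
contact_force: [0.8, -5.6, -1.9]
width: 0.0113
finger_force: 61.8
```

```bash
python3 -m crank '[[0,-0.012,0,0,0,0,0],[0,-0.015,0.01,0,0,0,0],[0,-0.015,0.02,0,0,0,0],[0,-0.015,0.03,0,0,0,0],[0,-0.015,0.03,0,0,0,0]]'; python3 -m crank '[[0,0,0.01,0,0,0,0],[0,0,0.02,0,0,0,0],[0,0,0.02,0,0,0,0]]' 
```

```text
clock: 12.6
position: [0.5438, -0.2018, 0.0702]
tool_rot: [-0.003, 0.003, 1.0, -0.001]
contact_force: [-0.4, -3.1, -2.7]
width: 0.0114
finger_force: 61.8
clock: 12.9
position: [0.544, -0.2018, 0.0686]
tool_rot: [-0.002, 0.002, 1.0, -0.001]
contact_force: [-0.6, -1.5, 0.9]
width: 0.0112
finger_force: 62.4
```

```bash
python3 -m crank '[[0,-0.005,0.01,0,0,0,0],[0,-0.005,0.02,0,0,0,0],[0,-0.005,0.02,0,0,0,0]]'; python3 -m crank '[[0,0,0.01,0,0,0,0],[0,0,0.02,0,0,0,0],[0,0,0.02,0,0,0,0]]' 
```

```text
clock: 13.2
position: [0.5441, -0.2019, 0.0685]
tool_rot: [-0.002, 0.002, 1.0, -0.001]
contact_force: [-4.8, 1.3, 10.1]
width: 0.0114
finger_force: 63.8
clock: 13.5
position: [0.544, -0.2019, 0.0683]
tool_rot: [-0.001, 0.002, 1.0, -0.001]
contact_force: [-8.9, 2.2, 17.2]
width: 0.0113
finger_force: 65.0
```

```bash
python3 -m crank '[[0.01,0,-0.02,0,0,0,0],[0.01,0,-0.02,0,0,0,0.14],[0.01,0,-0.02,0,0,0,0.17],[0.01,0,-0.02,0,0,0,0.2],[0.01,0,-0.02,0,0,0,0.23],[0.01,0,-0.02,0,0,0,0.23]]'; python3 -m crank '[[0,0,-0.15,0,0,0,0.23],[0,0,-0.4,0,0,0,0.23],[0,0,-0.7,0,0,0,0.3],[0,0,-1,0,0,0,0.4],[0,0,-1,0,0,0,0.4],[0,0,-1,0,0,0,0.4]]'
python3 - <<'E'
from plan import *
ss=cams.snapshot("side"); cv2.imwrite("pics/s2.png",ss["pixels"]); st=cams.snapshot("top"); cv2.imwrite("pics/t2.png",st["pixels"])
H=lambda x,y,z:np.array([x,y,z])
plan((H(.50,-.11,.26),RC),(H(.47,-.01,.28),RC),(H(.44,.06,.27),RR),(grasp("L",.14),RR),(grasp("L",.05),RR))
print("rim-top pred px side/top (0.101)",proj(ss,[.543,-.2,.101]),proj(st,[.543,-.2,.101]))
b=ss["pixels"].astype(int); m=(b.min(2)>100)
for r in range(160,200): print(r,''.join('#' if m[r,k] else '.' for k in range(215,265)))
E
```

```text
clock: 14.1
position: [0.5426, -0.2023, 0.0651]
tool_rot: [-0.003, 0.003, 1.0, -0.001]
contact_force: [0.1, 0.4, 0.6]
width: 0.0197
finger_force: 0.0
clock: 14.7
position: [0.5443, -0.2027, 0.1872]
tool_rot: [-0.001, 0.003, 1.0, -0.002]
contact_force: [0.3, 0.6, -0.4]
width: 0.0343
finger_force: 0.0
now [ 0.5428 -0.202   0.1844] j [-0.4695  0.19    0.1611  1.547  -0.0044 -0.4644]
to [ 0.5  -0.11  0.26] row [0.3651, 0.7634, -0.6288] [-0.0003, -0.001, 0.0009] rows>= 3
to [ 0.47 -0.01  0.28] row [0.2587, 0.8307, -0.1667] [0.0, 0.0, 0.0] rows>= 3
to [0.44 0.06 0.27] row [0.2561, 0.5807, 0.0833] [-0.0879, -0.0514, 0.1629] rows>= 9
to [0.4326 0.1462 0.1797] row [0.6594, -0.1922, 0.7837] [0.0, 0.0, 0.0] rows>= 3
to [0.4778 0.1711 0.106 ] row [-0.0, -0.0, 0.75] [0.0, 0.0, 0.0] rows>= 2
rim-top pred px side/top (0.101) [237.8625 175.9571] [440.8311 251.3767]
160 ..................................................
161 ...............######.##..........................
162 ..............##########..........................
163 ..............##########..........................
164 ..............
[... 1261 characters left out ...]
....###############.....................
188 ###..#.......#######...#####......................
189 ####...........###########...........##...........
190 ######.........##########...........##.........#..
191 ########........#######......................###..
192 ########..........####...........##.........###...
193 ########..........##......................###.....
194 #######.......................##.........###......
195 ###....................................###........
196 ###........................##.........###.........
197 ####........###.....................###...........
198 #..........#####........##.........##.............
199 #..........#####.................###............##
```

```bash
python3 -m crank '[[0.365,0.763,-0.629,0,0,0.001,0.4],[0.365,0.763,-0.629,0,0,0.001,0.4],[0.365,0.763,-0.629,0,0,0.001,0.4]]' && python3 -m crank '[[0.259,0.831,0,0,0,0,0.4],[0.259,0.831,0,0,0,0,0.4],[0.259,0.831,0,0,0,0,0.4]]' && python3 -m crank '[[0,0.75,0.083,-0.088,-0.0514,0.163,0.4],[0,0.75,0.083,-0.088,-0.0514,0.163,0.4],[0,0.75,0.083,-0.088,-0.0514,0.163,0.4],[0,0.75,0.083,-0.088,-0.0514,0.163,0.4],[0,0.75,0.083,-0.088,-0.0514,0.163,0.4],[0,0.75,0.083,-0.088,-0.0514,0.163,0.4],[0,0.75,0.083,-0.088,-0.0514,0.163,0.4],[0,0.75,0.083,-0.088,-0.0514,0.163,0.4],[0,0.75,0.083,-0.088,-0.0514,0.163,0.4],[0,0.75,0.083,-0.088,-0.0514,0.163,0.4],[0,0.75,0.083,-0.088,-0.0514,0.163,0.4]]' | tail -6
python3 - <<'E'
from plan import *
plan((grasp("L",.09),RR),(grasp("L",.003),RR))
E
```

```text
clock: 15.1
position: [0.4991, -0.1081, 0.2619]
tool_rot: [-0.003, 0.005, 1.0, -0.001]
contact_force: [1.0, -0.6, 0.3]
width: 0.0344
finger_force: 0.0
clock: 15.4
position: [0.4681, -0.0058, 0.26]
tool_rot: [-0.004, 0.003, 1.0, -0.0]
contact_force: [-0.1, -0.5, 0.8]
width: 0.0342
finger_force: 0.0
clock: 16.5
position: [0.472, 0.0795, 0.2513]
tool_rot: [0.152, 0.486, 0.822, 0.256]
contact_force: [0.2, -0.7, 0.5]
width: 0.0342
finger_force: 0.0
now [0.472  0.0795 0.2513] j [-0.2357 -0.6729 -0.5506  1.2193  0.3926  0.9283]
to [0.4577 0.16   0.1388] row [0.6464, -0.3538, 0.895] [-0.0008, 0.0001, 0.0001] rows>= 3
to [0.5015 0.1841 0.0675] row [-0.0, 0.0, 0.725] [0.0, 0.0, 0.0] rows>= 2
```

```bash
python3 -m crank '[[0.646,-0.354,0.6,-0.001,0,0,0.4],[0.646,-0.354,0.895,-0.001,0,0,0.4],[0.646,-0.354,0.895,-0.001,0,0,0.4],[0.646,-0.354,0.895,-0.001,0,0,0.4],[0.646,-0.354,0.895,-0.001,0,0,0.4]]'
python3 - <<'E'
from plan import *
plan((grasp("L",.003),RR))
E
```

```text
clock: 17.0
position: [0.4572, 0.161, 0.1381]
tool_rot: [0.153, 0.485, 0.821, 0.259]
contact_force: [-0.2, -0.1, 0.9]
width: 0.0344
finger_force: 0.0
now [0.4572 0.161  0.1381] j [ 0.0227 -0.7473 -0.8239  0.939   0.2686  1.167 ]
to [0.5015 0.1841 0.0675] row [-0.0096, 0.0035, 0.7201] [-0.0, -0.0001, 0.0001] rows>= 2
```

```bash
python3 -m crank '[[-0.01,0.003,0.2,0,0,0,0.4],[-0.01,0.003,0.4,0,0,0,0.4],[-0.01,0.003,0.6,0,0,0,0.4],[-0.01,0.003,0.72,0,0,0,0.4],[-0.01,0.003,0.72,0,0,0,0.4],[-0.01,0.003,0.72,0,0,0,0.4]]'
python3 - <<'E'
from plan import *
plan((grasp("L",.003),RR))
E
```

```text
clock: 17.6
position: [0.5043, 0.1827, 0.0715]
tool_rot: [0.155, 0.486, 0.82, 0.26]
contact_force: [0.1, -0.8, 0.3]
width: 0.0339
finger_force: 0.0
now [0.5043 0.1827 0.0715] j [ 0.083  -0.5334 -0.8478  0.6814  0.2349  1.2231]
to [0.5015 0.1841 0.0675] row [0.0211, -0.0318, 0.0184] [0.0008, 0.0005, -0.0002] rows>= 1
```

```bash
python3 -m crank '[[0.015,-0.025,0.015,0,0,0,0.4],[0.015,-0.025,0.015,0,0,0,0.3],[0.015,-0.025,0.015,0,0,0,0.2],[0.015,-0.025,0.015,0,0,0,0.1],[0.015,-0.025,0.015,0,0,0,0.05],[0.015,-0.025,0.015,0,0,0,0],[0.015,-0.025,0.015,0,0,0,0]]' 80
python3 - <<'E'
from plan import *
H=lambda x,y,z:np.array([x,y,z])
p,Q=now()
C=np.array([.5435,-.1475,0]); 
plan((p+.06*u,RR),(H(.46,.15,.22),RR),(H(.46,.08,.27),RC),(H(.48,-.02,.27),RC),(H(.5435,-.098,.25),RC),(H(.5435,-.098,.15),RC))
E
```

```text
clock: 18.3
position: [0.5006, 0.1845, 0.0666]
tool_rot: [0.155, 0.486, 0.82, 0.26]
contact_force: [-1.8, -0.4, 5.4]
width: 0.0108
finger_force: 78.8
now [0.5006 0.1845 0.0666] j [ 0.088  -0.5386 -0.8607  0.6738  0.2335  1.2266]
to [0.4704 0.168  0.1157] row [-0.0007, 0.0023, -0.5] [0.0007, 0.0002, -0.0001] rows>= 2
to [0.46 0.15 0.22] row [-0.0893, 0.3769, -0.7971] [0.0, 0.0, 0.0] rows>= 3
to [0.46 0.08 0.27] row [-0.5112, 0.0088, -0.5025] [0.0879, 0.0514, -0.1629] rows>= 9
to [ 0.48 -0.02  0.27] row [-0.1754, -0.8315, 0.0] [0.0, 0.0, 0.0] rows>= 3
to [ 0.5435 -0.098   0.25  ] row [-0.5359, -0.6444, 0.1667] [0.0, 0.0, 0.0] rows>= 3
to [ 0.5435 -0.098   0.15  ] row [0.0, 0.0, 0.8333] [0.0, 0.0, 0.0] rows>= 2
```

```bash
python3 -m crank '[[0,0,-0.15,0,0,0,0],[0,0,-0.5,0,0,0,0],[0,0,-0.5,0,0,0,0]]' && python3 -m crank '[[-0.09,0.1,-0.4,0,0,0,0],[-0.09,0.377,-0.8,0,0,0,0],[-0.09,0.377,-0.8,0,0,0,0],[-0.09,0.377,-0.8,0,0,0,0]]' && python3 -m crank '[[-0.51,0,-0.5,0.088,0.051,-0.163,0],[-0.51,0,-0.5,0.088,0.051,-0.163,0],[-0.51,0,-0.5,0.088,0.051,-0.163,0],[-0.51,0,-0.5,0.088,0.051,-0.163,0],[-0.51,0,-0.5,0.088,0.051,-0.163,0],[-0.51,0,-0.5,0.088,0.051,-0.163,0],[-0.51,0,-0.5,0.088,0.051,-0.163,0],[-0.51,0,-0.5,0.088,0.051,-0.163,0],[-0.51,0,-0.5,0.088,0.051,-0.163,0],[-0.51,0,-0.5,0.088,0.051,-0.163,0],[-0.51,0,-0.5,0.088,0.051,-0.163,0]]' && python3 -m crank '[[-0.175,-0.83,0,0,0,0,0],[-0.175,-0.83,0,0,0,0,0],[-0.175,-0.83,0,0,0,0,0]]' && python3 -m crank '[[-0.535,-0.644,0.167,0,0,0,0],[-0.535,-0.644,0.167,0,0,0,0],[-0.535,-0.644,0.167,0,0,0,0],[-0.535,-0.644,0.167,0,0,0,0],[-0.535,-0.644,0.167,0,0,0,0]]'
python3 - <<'E'
from plan import *
H=lambda x,y,z:np.array([x,y,z])
plan((H(.543,-.098,.145),RC))
E
```

```text
clock: 18.6
position: [0.4698, 0.167, 0.1179]
tool_rot: [0.156, 0.486, 0.82, 0.26]
contact_force: [1.8, -0.0, -3.4]
width: 0.0109
finger_force: 81.9
clock: 19.0
position: [0.459, 0.1491, 0.2185]
tool_rot: [0.154, 0.486, 0.82, 0.259]
contact_force: [0.5, 0.3, -5.2]
width: 0.0106
finger_force: 82.3
clock: 20.1
position: [0.457, 0.0793, 0.2658]
tool_rot: [0.0, 0.007, 1.0, -0.0]
contact_force: [0.3, -0.9, -4.6]
width: 0.0109
finger_force: 81.9
clock: 20.4
position: [0.4778, -0.0265, 0.2671]
tool_rot: [0.002, 0.011, 1.0, -0.002]
contact_force: [0.1, 0.9, -5.5]
width: 0.0106
finger_force: 82.2
clock: 20.9
position: [0.5399, -0.0983, 0.2483]
tool_rot: [0.001, 0.007, 1.0, 0.0]
contact_force: [0.4, 1.0, -4.0]
width: 0.0109
finger_force: 82.2
now [ 0.5399 -0.0983  0.2483] j [-0.3028  0.1127  0.2017  1.6572  0.0009 -0.2896]
to [ 0.543 -0.098  0.145] row [-0.0231, 0.0027, 0.8606] [0.0, 0.0004, -0.0004] rows>= 3
```

```bash
python3 -m crank '[[-0.023,0.003,0.3,0,0,0,0],[-0.023,0.003,0.6,0,0,0,0],[-0.023,0.003,0.86,0,0,0,0],[-0.023,0.003,0.86,0,0,0,0],[-0.023,0.003,0.86,0,0,0,0],[-0.023,0.003,0.86,0,0,0,0]]'
python3 - <<'E'
from plan import *
H=lambda x,y,z:np.array([x,y,z])
for i in range(3): ss=cams.snapshot("side")
plan((H(.543,-.098,.085),RC))
E
```

```text
clock: 21.5
position: [0.5455, -0.0985, 0.1483]
tool_rot: [0.004, 0.006, 1.0, -0.001]
contact_force: [-0.1, 0.1, -3.7]
width: 0.0107
finger_force: 82.1
now [ 0.5456 -0.0988  0.1478] j [-0.3003  0.1123  0.0016  1.4518  0.0002 -0.2882]
to [ 0.543 -0.098  0.085] row [0.0256, 0.0079, 0.5228] [-0.0004, 0.0013, -0.0003] rows>= 2
```

```bash
python3 -m crank '[[0.018,0.007,0.05,0,0.001,0,0],[0.018,0.007,0.1,0,0.001,0,0],[0.018,0.007,0.15,0,0.001,0,0],[0.018,0.007,0.2,0,0.001,0,0],[0.018,0.007,0.25,0,0.001,0,0],[0.018,0.007,0.28,0,0.001,0,0],[0.018,0.007,0.28,0,0.001,0,0],[0.018,0.007,0.28,0,0.001,0,0]]' ; python3 -m crank '[[0,0,0.03,0,0,0,0],[0,0,0.06,0,0,0,0],[0,0,0.09,0,0,0,0],[0,0,0.12,0,0,0,0],[0,0,0.12,0,0,0,0]]'
```

```text
clock: 22.45
position: [0.5418, -0.0976, 0.1111]
tool_rot: [-0.002, 0.006, 1.0, -0.0]
contact_force: [0.2, 0.2, -3.8]
width: 0.011
finger_force: 82.1
clock: 22.95
position: [0.5414, -0.0979, 0.0959]
tool_rot: [-0.002, 0.006, 1.0, -0.001]
contact_force: [0.7, -1.9, -4.9]
width: 0.0108
finger_force: 82.2
```

```bash
python3 -m crank '[[-0.008,-0.006,0.03,0,0,0,0],[-0.008,-0.006,0.06,0,0,0,0],[-0.008,-0.006,0.09,0,0,0,0],[-0.008,-0.006,0.12,0,0,0,0],[-0.008,-0.006,0.14,0,0,0,0],[-0.008,-0.006,0.14,0,0,0,0]]' ; python3 -m crank '[[0,0,0.01,0,0,0,0],[0,0,0.02,0,0,0,0],[0,0,0.03,0,0,0,0],[0,0,0.04,0,0,0,0],[0,0,0.04,0,0,0,0]]'
```

```text
clock: 23.55
position: [0.5422, -0.0982, 0.0792]
tool_rot: [-0.002, 0.006, 1.0, -0.0]
contact_force: [1.5, 0.4, -4.1]
width: 0.0107
finger_force: 82.2
clock: 24.05
position: [0.5425, -0.0983, 0.0749]
tool_rot: [-0.002, 0.006, 1.0, -0.0]
contact_force: [-0.3, -0.2, -5.1]
width: 0.0112
finger_force: 82.2
```

```bash
python3 -m crank '[[0,0,0.01,0,0,0,0],[0,0,0.02,0,0,0,0],[0,0,0.03,0,0,0,0],[0,0,0.03,0,0,0,0]]' ; python3 -m crank '[[0,0,0.01,0,0,0,0],[0,0,0.02,0,0,0,0],[0,0,0.02,0,0,0,0]]'; python3 -m crank '[[0,0,0.01,0,0,0,0],[0,0,0.02,0,0,0,0],[0,0,0.02,0,0,0,0]]'
```

```text
clock: 24.45
position: [0.5424, -0.0983, 0.0712]
tool_rot: [-0.002, 0.006, 1.0, -0.0]
contact_force: [-0.7, -0.2, -3.8]
width: 0.0112
finger_force: 82.2
clock: 24.75
position: [0.5424, -0.0983, 0.0688]
tool_rot: [-0.002, 0.006, 1.0, -0.0]
contact_force: [-0.1, 0.5, -4.8]
width: 0.0111
finger_force: 82.2
clock: 25.05
position: [0.543, -0.0985, 0.0676]
tool_rot: [-0.001, 0.006, 1.0, -0.001]
contact_force: [-1.0, -1.0, 0.2]
width: 0.0108
finger_force: 82.9
```

```bash
python3 -m crank '[[0,0,0.01,0,0,0,0],[0,0,0.02,0,0,0,0],[0,0,0.02,0,0,0,0]]'; python3 -m crank '[[0,0,0.01,0,0,0,0],[0,0,0.02,0,0,0,0],[0,0,0.02,0,0,0,0]]'
```

```text
clock: 25.35
position: [0.5431, -0.0985, 0.0675]
tool_rot: [-0.001, 0.006, 1.0, -0.001]
contact_force: [-4.3, 0.9, 9.8]
width: 0.011
finger_force: 84.5
clock: 25.65
position: [0.5432, -0.0985, 0.0675]
tool_rot: [-0.0, 0.006, 1.0, -0.001]
contact_force: [-8.5, 2.1, 17.9]
width: 0.0108
finger_force: 85.8
```

```bash
python3 -m crank '[[0.01,0,-0.03,0,0,0,0],[0.01,0,-0.03,0,0,0,0.14],[0.01,0,-0.03,0,0,0,0.17],[0.01,0,-0.03,0,0,0,0.2],[0.01,0,-0.03,0,0,0,0.23],[0.01,0,-0.03,0,0,0,0.23]]'; python3 -m crank '[[0,0,-0.15,0,0,0,0.23],[0,0,-0.4,0,0,0,0.23],[0,0,-0.7,0,0,0,0.3],[0,0,-1,0,0,0,0.4],[0,0,-1,0,0,0,0.4],[0,0,-1,0,0,0,0.4]]'
python3 - <<'E'
from plan import *
H=lambda x,y,z:np.array([x,y,z])
ss=cams.snapshot("side"); cv2.imwrite("pics/s3.png",ss["pixels"])
plan((H(.50,-.01,.27),RC),(H(.50,.08,.27),RR),(grasp("M",.09),RR),(grasp("M",.003),RR))
E
```

```text
clock: 26.25
position: [0.541, -0.0983, 0.0649]
tool_rot: [-0.002, 0.006, 1.0, -0.0]
contact_force: [-0.2, 1.2, -0.6]
width: 0.0197
finger_force: 0.0
clock: 26.85
position: [0.5427, -0.0986, 0.1868]
tool_rot: [-0.0, 0.006, 1.0, -0.001]
contact_force: [0.7, 0.6, -0.4]
width: 0.0341
finger_force: 0.0
now [ 0.5418 -0.0983  0.1851] j [-0.3003  0.1126  0.0761  1.5375 -0.0017 -0.2882]
to [ 0.5  -0.01  0.27] row [0.3596, 0.7312, -0.7066] [-0.0001, -0.0006, -0.0003] rows>= 3
to [0.5  0.08 0.27] row [0.0079, 0.75, 0.0] [-0.0879, -0.0514, 0.1629] rows>= 9
to [0.5172 0.1935 0.129 ] row [0.7596, -0.1978, 1.2964] [0.0, 0.0, 0.0] rows>= 4
to [0.561  0.2175 0.0577] row [0.0, -0.0, 0.725] [0.0, 0.0, 0.0] rows>= 2
```

```bash
python3 -m crank '[[0.36,0.731,-0.707,0,0,0,0.4],[0.36,0.731,-0.707,0,0,0,0.4],[0.36,0.731,-0.707,0,0,0,0.4],[0.36,0.731,-0.707,0,0,0,0.4]]' && python3 -m crank '[[0,0.75,0.083,-0.088,-0.0514,0.163,0.4],[0,0.75,0.083,-0.088,-0.0514,0.163,0.4],[0,0.75,0.083,-0.088,-0.0514,0.163,0.4],[0,0.75,0.083,-0.088,-0.0514,0.163,0.4],[0,0.75,0.083,-0.088,-0.0514,0.163,0.4],[0,0.75,0.083,-0.088,-0.0514,0.163,0.4],[0,0.75,0.083,-0.088,-0.0514,0.163,0.4],[0,0.75,0.083,-0.088,-0.0514,0.163,0.4],[0,0.75,0.083,-0.088,-0.0514,0.163,0.4],[0,0.75,0.083,-0.088,-0.0514,0.163,0.4],[0,0.75,0.083,-0.088,-0.0514,0.163,0.4]]' && python3 -m crank '[[0.4,-0.1,0.65,0,0,0,0.4],[0.4,-0.1,0.65,0,0,0,0.4],[0.4,-0.1,0.65,0,0,0,0.4]]'
python3 - <<'E'
from plan import *
plan((grasp("M",.09),RR),(grasp("M",.003),RR))
E
```

```text
clock: 27.3
position: [0.4998, -0.0079, 0.2727]
tool_rot: [-0.0, 0.004, 1.0, -0.0]
contact_force: [0.5, -0.5, 1.7]
width: 0.0341
finger_force: 0.0
clock: 28.4
position: [0.5017, 0.0796, 0.2603]
tool_rot: [0.152, 0.486, 0.821, 0.257]
contact_force: [-0.6, -0.3, 0.2]
width: 0.0342
finger_force: 0.0
clock: 28.7
position: [0.5041, 0.1415, 0.1806]
tool_rot: [0.145, 0.487, 0.823, 0.255]
contact_force: [-0.8, -1.0, -1.7]
width: 0.0343
finger_force: 0.0
now [0.5041 0.1415 0.1806] j [-0.0371 -0.5806 -0.6426  0.9867  0.3     1.1114]
to [0.5172 0.1935 0.129 ] row [0.3227, 0.0102, 0.5297] [-0.0025, -0.0014, -0.0004] rows>= 2
to [0.561  0.2175 0.0577] row [0.0, -0.0, 0.725] [0.0, 0.0, 0.0] rows>= 2
```

```bash
python3 -m crank '[[0.323,-0.01,0.53,-0.001,-0.001,0,0.4],[0.323,-0.01,0.53,-0.001,-0.001,0,0.4],[0.323,-0.01,0.53,-0.001,-0.001,0,0.4],[0.323,-0.01,0.53,-0.001,-0.001,0,0.4],[0.323,-0.01,0.53,-0.001,-0.001,0,0.4]]'
python3 - <<'E'
from plan import *
plan((grasp("M",.003),RR))
E
```

```text
clock: 29.2
position: [0.5229, 0.1893, 0.14]
tool_rot: [0.158, 0.487, 0.819, 0.26]
contact_force: [-0.2, -0.1, 0.5]
width: 0.0341
finger_force: 0.0
now [0.5229 0.1893 0.14  ] j [ 0.1004 -0.5185 -0.7016  0.8053  0.2206  1.2398]
to [0.561  0.2175 0.0577] row [0.0604, -0.0787, 0.7855] [0.0012, 0.0014, -0.0003] rows>= 2
```

```bash
python3 -m crank '[[0.06,-0.07,0.1,0.001,0.001,0,0.4],[0.06,-0.07,0.2,0.001,0.001,0,0.4],[0.06,-0.07,0.3,0.001,0.001,0,0.4],[0.06,-0.07,0.3,0.001,0.001,0,0.4]]'
python3 - <<'E'
from plan import *
plan((grasp("M",.003),RR))
E
```

```text
clock: 29.6
position: [0.5289, 0.2023, 0.1005]
tool_rot: [0.151, 0.487, 0.821, 0.257]
contact_force: [-0.7, 0.4, -0.1]
width: 0.0342
finger_force: 0.0
now [0.5289 0.2023 0.1005] j [ 0.1294 -0.4493 -0.7315  0.7162  0.2093  1.263 ]
to [0.561  0.2175 0.0577] row [-0.0179, 0.0402, 0.4613] [-0.0009, -0.0, -0.0006] rows>= 2
```

```bash
python3 -m crank '[[-0.01,0.02,0.15,-0.001,0,0,0.4],[-0.01,0.02,0.3,-0.001,0,0,0.4],[-0.01,0.02,0.46,-0.001,0,0,0.4],[-0.01,0.02,0.46,-0.001,0,0,0.4],[-0.01,0.02,0.46,-0.001,0,0,0.4],[-0.01,0.02,0.46,-0.001,0,0,0.4]]'
python3 - <<'E'
from plan import *
plan((grasp("M",.003),RR))
E
```

```text
clock: 30.2
position: [0.5602, 0.2177, 0.06]
tool_rot: [0.154, 0.486, 0.819, 0.261]
contact_force: [0.3, -1.5, 0.7]
width: 0.0342
finger_force: 0.0
now [0.5602 0.2177 0.06  ] j [ 0.1547 -0.3092 -0.7235  0.5688  0.1975  1.2858]
to [0.561  0.2175 0.0577] row [-0.0042, -0.007, 0.0191] [0.0009, 0.0002, -0.0004] rows>= 1
```

```bash
python3 -m crank '[[0,-0.007,0.015,0,0,0,0.4],[0,-0.007,0.015,0,0,0,0.3],[0,-0.007,0.015,0,0,0,0.2],[0,-0.007,0.015,0,0,0,0.1],[0,-0.007,0.015,0,0,0,0.05],[0,-0.007,0.015,0,0,0,0],[0,-0.007,0.015,0,0,0,0]]' 70
python3 - <<'E'
from plan import *
H=lambda x,y,z:np.array([x,y,z])
p,Q=now()
plan((p+.06*u,RR),(H(.51,.16,.22),RR),(H(.50,.08,.27),RC),(H(.50,-.04,.27),RC),(H(.543,-.1502,.26),RC),(H(.543,-.1502,.18),RC))
E
```

```text
clock: 30.9
position: [0.5605, 0.2182, 0.0576]
tool_rot: [0.154, 0.486, 0.82, 0.261]
contact_force: [-1.9, 0.0, 5.2]
width: 0.0108
finger_force: 69.4
now [0.5605 0.2182 0.0576] j [ 0.1555 -0.3045 -0.725   0.5627  0.1975  1.2862]
to [0.5304 0.2016 0.1067] row [-0.0002, 0.0026, -0.5] [0.0008, 0.0001, -0.0004] rows>= 2
to [0.51 0.16 0.22] row [-0.2221, 0.2828, -0.9542] [0.0, 0.0, 0.0] rows>= 3
to [0.5  0.08 0.27] row [-0.5441, -0.0839, -0.5674] [0.0879, 0.0514, -0.1629] rows>= 9
to [ 0.5  -0.04  0.27] row [-0.0105, -0.9999, 0.0] [0.0, 0.0, 0.0] rows>= 3
to [ 0.543  -0.1502  0.26  ] row [-0.3679, -0.9145, 0.0833] [0.0, 0.0, 0.0] rows>= 3
to [ 0.543  -0.1502  0.18  ] row [0.0, 0.0, 0.6667] [0.0, 0.0, 0.0] rows>= 2
```

```bash
python3 -m crank '[[0,0,-0.15,0,0,0,0],[0,0,-0.5,0,0,0,0],[0,0,-0.5,0,0,0,0]]' && python3 -m crank '[[-0.22,0.1,-0.45,0,0,0,0],[-0.22,0.283,-0.95,0,0,0,0],[-0.22,0.283,-0.95,0,0,0,0],[-0.22,0.283,-0.95,0,0,0,0]]' && python3 -m crank '[[-0.54,-0.08,-0.56,0.088,0.051,-0.163,0],[-0.54,-0.08,-0.56,0.088,0.051,-0.163,0],[-0.54,-0.08,-0.56,0.088,0.051,-0.163,0],[-0.54,-0.08,-0.56,0.088,0.051,-0.163,0],[-0.54,-0.08,-0.56,0.088,0.051,-0.163,0],[-0.54,-0.08,-0.56,0.088,0.051,-0.163,0],[-0.54,-0.08,-0.56,0.088,0.051,-0.163,0],[-0.54,-0.08,-0.56,0.088,0.051,-0.163,0],[-0.54,-0.08,-0.56,0.088,0.051,-0.163,0],[-0.54,-0.08,-0.56,0.088,0.051,-0.163,0],[-0.54,-0.08,-0.56,0.088,0.051,-0.163,0]]' && python3 -m crank '[[0,-1,0,0,0,0,0],[0,-1,0,0,0,0,0],[0,-1,0,0,0,0,0]]' && python3 -m crank '[[-0.368,-0.91,0.083,0,0,0,0],[-0.368,-0.91,0.083,0,0,0,0],[-0.368,-0.91,0.083,0,0,0,0],[-0.368,-0.91,0.083,0,0,0,0],[-0.368,-0.91,0.083,0,0,0,0],[-0.368,-0.91,0.083,0,0,0,0]]'
python3 - <<'E'
from plan import *
H=lambda x,y,z:np.array([x,y,z])
plan((H(.543,-.1502,.16),RC))
E
```

```text
clock: 31.2
position: [0.5311, 0.201, 0.1108]
tool_rot: [0.157, 0.486, 0.819, 0.262]
contact_force: [0.9, 0.9, -2.2]
width: 0.0109
finger_force: 71.9
clock: 31.6
position: [0.5109, 0.1591, 0.222]
tool_rot: [0.156, 0.486, 0.819, 0.262]
contact_force: [1.1, -0.0, -2.3]
width: 0.0107
finger_force: 72.1
clock: 32.7
position: [0.4987, 0.0806, 0.2657]
tool_rot: [0.001, 0.007, 1.0, 0.001]
contact_force: [-0.8, 0.2, -2.3]
width: 0.0109
finger_force: 71.9
clock: 33.0
position: [0.4969, -0.0433, 0.2672]
tool_rot: [0.002, 0.009, 1.0, -0.0]
contact_force: [0.2, 0.5, -3.2]
width: 0.011
finger_force: 71.8
clock: 33.6
position: [0.54, -0.1482, 0.258]
tool_rot: [0.002, 0.006, 1.0, 0.001]
contact_force: [0.0, -0.9, -3.1]
width: 0.0105
finger_force: 71.8
now [ 0.54   -0.1482  0.258 ] j [-0.3896  0.1449  0.2568  1.6791  0.0035 -0.377 ]
to [ 0.543  -0.1502  0.16  ] row [-0.0216, -0.0177, 0.8171] [0.0003, 0.0007, -0.0003] rows>= 2
```

```bash
python3 -m crank '[[-0.02,-0.018,0.3,0,0,0,0],[-0.02,-0.018,0.6,0,0,0,0],[-0.02,-0.018,0.8,0,0,0,0],[-0.02,-0.018,0.8,0,0,0,0],[-0.02,-0.018,0.8,0,0,0,0],[-0.02,-0.018,0.8,0,0,0,0],[-0.02,-0.018,0.8,0,0,0,0]]'
python3 - <<'E'
from plan import *
H=lambda x,y,z:np.array([x,y,z])
for i in range(2): ss=cams.snapshot("side")
plan((H(.5425,-.1502,.10),RC))
E
```

```text
clock: 34.3
position: [0.5447, -0.1516, 0.1644]
tool_rot: [0.004, 0.006, 1.0, -0.0]
contact_force: [-0.6, 0.5, -2.9]
width: 0.0111
finger_force: 71.7
now [ 0.5443 -0.1516  0.1635] j [-0.3919  0.1393  0.0625  1.4873  0.0027 -0.3791]
to [ 0.5425 -0.1502  0.1   ] row [0.0191, 0.0115, 0.5293] [0.0, 0.0012, -0.0004] rows>= 2
```

```bash
python3 -m crank '[[0.012,0.01,0.1,0,0.001,0,0],[0.012,0.01,0.2,0,0.001,0,0],[0.012,0.01,0.3,0,0.001,0,0],[0.012,0.01,0.4,0,0.001,0,0],[0.012,0.01,0.45,0,0.001,0,0],[0.012,0.01,0.45,0,0.001,0,0],[0.012,0.01,0.45,0,0.001,0,0]]' ; python3 -m crank '[[0,0,0.03,0,0,0,0],[0,0,0.06,0,0,0,0],[0,0,0.09,0,0,0,0],[0,0,0.12,0,0,0,0],[0,0,0.12,0,0,0,0]]'
```

```text
clock: 35.1
position: [0.542, -0.15, 0.1074]
tool_rot: [-0.001, 0.006, 1.0, 0.001]
contact_force: [0.6, 0.6, -1.9]
width: 0.0106
finger_force: 71.8
clock: 35.6
position: [0.5415, -0.1498, 0.0923]
tool_rot: [-0.002, 0.006, 1.0, 0.001]
contact_force: [-0.5, 0.7, -3.7]
width: 0.0107
finger_force: 71.8
```

```bash
python3 -m crank '[[-0.005,-0.003,0.03,0,0,0,0],[-0.005,-0.003,0.06,0,0,0,0],[-0.005,-0.003,0.09,0,0,0,0],[-0.005,-0.003,0.12,0,0,0,0],[-0.005,-0.003,0.14,0,0,0,0],[-0.005,-0.003,0.14,0,0,0,0]]' ; python3 -m crank '[[0,0,0.01,0,0,0,0],[0,0,0.02,0,0,0,0],[0,0,0.03,0,0,0,0],[0,0,0.03,0,0,0,0]]'; python3 -m crank '[[0,0,0.01,0,0,0,0],[0,0,0.02,0,0,0,0],[0,0,0.02,0,0,0,0]]'
```

```text
clock: 36.2
position: [0.5421, -0.1501, 0.0756]
tool_rot: [-0.002, 0.006, 1.0, 0.001]
contact_force: [-0.2, 0.5, -2.8]
width: 0.0107
finger_force: 71.8
clock: 36.6
position: [0.5425, -0.1502, 0.0726]
tool_rot: [-0.001, 0.006, 1.0, 0.001]
contact_force: [1.1, -0.2, -3.2]
width: 0.0109
finger_force: 71.8
clock: 36.9
position: [0.5424, -0.1503, 0.0701]
tool_rot: [-0.001, 0.006, 1.0, 0.001]
contact_force: [0.6, 0.8, -3.1]
width: 0.011
finger_force: 71.8
```

```bash
python3 -m crank '[[0,0,0.01,0,0,0,0],[0,0,0.02,0,0,0,0],[0,0,0.02,0,0,0,0]]'; python3 -m crank '[[0,0,0.01,0,0,0,0],[0,0,0.02,0,0,0,0],[0,0,0.02,0,0,0,0]]'; python3 -m crank '[[0,0,0.01,0,0,0,0],[0,0,0.02,0,0,0,0],[0,0,0.02,0,0,0,0]]'
```

```text
clock: 37.2
position: [0.5427, -0.1504, 0.0693]
tool_rot: [-0.001, 0.006, 1.0, 0.0]
contact_force: [-2.4, 1.2, 4.2]
width: 0.0107
finger_force: 72.9
clock: 37.5
position: [0.5428, -0.1504, 0.0693]
tool_rot: [-0.0, 0.006, 1.0, 0.0]
contact_force: [-6.3, 1.1, 13.8]
width: 0.0108
finger_force: 74.4
clock: 37.8
position: [0.5429, -0.1504, 0.0692]
tool_rot: [0.0, 0.006, 1.0, -0.0]
contact_force: [-10.7, 3.0, 21.6]
width: 0.0104
finger_force: 75.7
```

```bash
python3 -m crank '[[0.01,0,-0.045,0,0,0,0],[0.01,0,-0.045,0,0,0,0.14],[0.01,0,-0.045,0,0,0,0.17],[0.01,0,-0.045,0,0,0,0.2],[0.01,0,-0.045,0,0,0,0.23],[0.01,0,-0.045,0,0,0,0.23]]'; python3 -m crank '[[0,0,-0.15,0,0,0,0.23],[0,0,-0.4,0,0,0,0.23],[0,0,-0.7,0,0,0,0.23],[0,0,-1,0,0,0,0],[0,0,-1,0,0,0,0],[0,0,-1,0,0,0,0]]'
python3 - <<'E'
from plan import *
H=lambda x,y,z:np.array([x,y,z])
plan((H(.60,-.124,.2),RC),(H(.67,-.124,.2),RC),(H(.67,-.124,.097),RC))
ss=cams.snapshot("side"); b=ss["pixels"]; cv2.imwrite("pics/s4.png",b)
# where seated rims must appear, and what is there: bright steel mask extents per gear
m=(b.min(2)>100).astype(int)
for n,y,r in (("S",-.202,.030),("M",-.1503,.036),("L",-.098,.042)):
    c=proj(ss,[.5425,y+.006,.101-r]); t=[proj(ss,[.5425+r*np.cos(a),y+.006,.101-r+r*np.sin(a)]) for a in np.linspace(0,np.pi,13)]
    print(n,"face centre",c.round(1),"rim top",t[6].round(1),"+x",t[0].round(1),"-x",t[-1].round(1))
for r in range(160,215): print(r,''.join('#' if m[r,k] else '.' for k in range(215,290)))
E
```

```text
clock: 38.4
position: [0.5413, -0.1502, 0.0681]
tool_rot: [-0.001, 0.006, 1.0, 0.001]
contact_force: [-0.0, -0.4, -0.4]
width: 0.0196
finger_force: 0.0
clock: 39.0
position: [0.5426, -0.1509, 0.19]
tool_rot: [0.0, 0.006, 1.0, 0.0]
contact_force: [0.5, 0.3, -0.3]
width: 0.0002
finger_force: 0.0
now [ 0.5426 -0.1509  0.19  ] j [-0.3905  0.141   0.1168  1.5459  0.0004 -0.3776]
to [ 0.6   -0.124  0.2  ] row [-0.4756, 0.23, -0.0833] [0.0, 0.0001, -0.0004] rows>= 2
to [ 0.67  -0.124  0.2  ] row [-0.5833, 0.0061, 0.0] [0.0, 0.0, 0.0] rows>= 2
to [ 0.67  -0.124  0.097] row [0.0, 0.0, 0.8583] [0.0, 0.0, 0.0] rows>= 3
S face centre [240.4 184.1] rim top [238.9 176.5] +x [232.3 189.5] -x [248.3 178.9]
M face centre [252.3 194.3] rim top [250.8 185.3] +x [242.7 201. ] -x [261.7 187.9]
L face centre [264.7 205. ] rim top [263.2 194.5] +x [253.4 213. ] -x [275.7 197.2]
160 ......................................................#####################
161 ...............######.##..............................#####################
162 ..............##########...............................#############
[... 3467 characters left out ...]
##########...........################...#####.#..........###
207 ........#...###############.........######.#######...######.#...........###
208 .............###############.......#######.######...######..#...........###
209 .......####...###############......############....#####............#...###
210 #.....######....##############.....###########...#####................#####
211 #......######....##############....#########....####...................####
212 #....####..####...###############..########...#####...................#####
213 ....####.....###...###############..######...#####...................######
214 ....#####...#####....###################...#######..................#######
```

All three gear faces stand where fully seated gears should project: S (240,184), M (252,194), L (265,205). Now the bail: I'll go behind the bar with shut fingers, lined up with the gap between large and medium.

```bash
python3 -m crank '[[-0.476,0.23,-0.12,0,0,0,0],[-0.476,0.23,-0.12,0,0,0,0],[-0.476,0.23,-0.12,0,0,0,0]]' && python3 -m crank '[[-0.583,0,0,0,0,0,0],[-0.583,0,0,0,0,0,0],[-0.583,0,0,0,0,0,0],[-0.583,0,0,0,0,0,0]]' 
python3 - <<'E'
from plan import *
H=lambda x,y,z:np.array([x,y,z])
plan((H(.67,-.124,.097),RC))
E
```

```text
clock: 39.35
position: [0.5995, -0.1223, 0.1999]
tool_rot: [-0.003, 0.005, 1.0, 0.001]
contact_force: [0.3, -0.3, -0.3]
width: -0.0002
finger_force: 0.0
clock: 39.75
position: [0.6678, -0.1248, 0.2012]
tool_rot: [-0.003, 0.007, 1.0, 0.001]
contact_force: [0.2, -0.9, -0.1]
width: 0.0002
finger_force: 0.0
now [ 0.6678 -0.1248  0.2012] j [-0.2834  0.476   0.5523  1.6531  0.0002 -0.2702]
to [ 0.67  -0.124  0.097] row [-0.023, 0.0053, 0.8681] [0.0003, -0.0009, -0.0004] rows>= 3
```

```bash
python3 -m crank '[[-0.03,0.005,0.3,0,0,0,0],[-0.03,0.005,0.6,0,0,0,0],[-0.03,0.005,0.86,0,0,0,0],[-0.03,0.005,0.86,0,0,0,0],[-0.03,0.005,0.86,0,0,0,0],[-0.03,0.005,0.86,0,0,0,0]]' && python3 -m crank '[[0.1,0,0,0,0,0,0],[0.2,0,0,0,0,0,0],[0.3,0,0,0,0,0,0],[0.3,0,0,0,0,0,0]]'
```

```text
clock: 40.35
position: [0.6736, -0.1245, 0.1031]
tool_rot: [0.001, 0.007, 1.0, -0.0]
contact_force: [0.8, 0.8, 0.8]
width: -0.0
finger_force: 0.0
clock: 40.75
position: [0.638, -0.1241, 0.1041]
tool_rot: [0.002, 0.007, 1.0, -0.0]
contact_force: [-0.1, -0.6, 1.6]
width: 0.0002
finger_force: 0.0
```

```bash
python3 -m crank '[[0.1,0,0.02,0,0,0,0],[0.2,0,0.04,0,0,0,0],[0.2,0,0.04,0,0,0,0]]' && python3 -m crank '[[0.1,0,0,0,0,0,0],[0.2,0,0,0,0,0,0],[0.2,0,0,0,0,0,0]]'
python3 - <<'E'
from plan import *
ss=cams.snapshot("side"); b=ss["pixels"].astype(int); cv2.imwrite("pics/s5.png",ss["pixels"])
m=(b.min(2)>130)
for r in range(160,240,2): print(r,''.join('#' if m[r,k] else '.' for k in range(195,300)))
E
```

```text
clock: 41.05
position: [0.6135, -0.1236, 0.0975]
tool_rot: [0.001, 0.007, 1.0, -0.0]
contact_force: [0.1, -0.7, 0.9]
width: -0.0
finger_force: 0.0
clock: 41.35
position: [0.5885, -0.1229, 0.0959]
tool_rot: [-0.001, 0.007, 1.0, 0.0]
contact_force: [-0.1, 0.7, 0.2]
width: 0.0001
finger_force: 0.0
160 ######....................................................................#######################........
162 ########.....................................................................#################...........
164 ###########..................................................................##############..............
166 ##############...........................................................................................
168 ################.......####..............................................................................
170 ################........####.............................................................................
172 ##############...........................................................................................
174 ############..................
[... 2895 characters left out ...]
........####........................####
228 ...........................................................#####......####.........................######
230 .............................................................###...####...........................#######
232 ................................................................#####.............................#######
234 ..................................................................................................#######
236 ................................................................................................#########
238 ...........##...................................................................................#########
```

The bar has left its old line at side (233,200)–(249,212), so it is swinging ahead of the fingers. I'll go on to the stop in small steps.

```bash
python3 -m crank '[[0.05,0,0,0,0,0,0],[0.1,0,0,0,0,0,0],[0.1,0,0,0,0,0,0],[0.1,0,0,0,0,0,0]]' && python3 -m crank '[[0.02,0,0,0,0,0,0],[0.04,0,0,0,0,0,0],[0.06,0,0,0,0,0,0],[0.06,0,0,0,0,0,0]]'
python3 - <<'E'
from plan import *
ss=cams.snapshot("side"); cv2.imwrite("pics/s6.png",ss["pixels"]); st=cams.snapshot("top"); cv2.imwrite("pics/t6.png",st["pixels"])
for th in (0,.3,.6,.9):
    f=np.radians(134.1)-th; x,z=.591+.069*np.cos(f),.058+.069*np.sin(f)
    print(th,"bar x,z",round(x,4),round(z,4),[proj(s,[x,y,z]).round(1) for s in (ss,st) for y in (-.06,-.15,-.24)])
E
```

```text
clock: 41.8
position: [0.5759, -0.1225, 0.0948]
tool_rot: [-0.002, 0.007, 1.0, 0.001]
contact_force: [-0.7, -0.7, -0.3]
width: 0.0001
finger_force: 0.0
clock: 42.2
position: [0.569, -0.1224, 0.0949]
tool_rot: [-0.001, 0.006, 1.0, 0.001]
contact_force: [1.0, 0.4, -0.3]
width: -0.0003
finger_force: 0.8
0 bar x,z 0.543 0.1076 [array([270.6, 198.7]), array([249. , 182.7]), array([228.6, 167.7]), array([390.5, 251.1]), array([423.2, 251.1]), array([455.8, 251.1])]
0.3 bar x,z 0.5598 0.1195 [array([265.6, 198.9]), array([243.8, 182.7]), array([223.4, 167.5]), array([390.9, 244.4]), array([423.8, 244.4]), array([456.6, 244.4])]
0.6 bar x,z 0.5793 0.126 [array([259.8, 201.1]), array([238. , 184.6]), array([217.5, 169.2]), array([391.1, 237. ]), array([424.1, 237. ]), array([457., 237.])]
0.9 bar x,z 0.6 0.1264 [array([253.9, 205.1]), array([232.2, 188.4]), array([211.7, 172.8]), array([391. , 229.5]), array([423.9, 229.5]), array([456.8, 229.5])]
```

```bash
python3 - <<'E'
from h import *
a=cv2.cvtColor(cv2.imread("pics/t6.png"),cv2.COLOR_BGR2GRAY); a0=cv2.cvtColor(cv2.imread("pics/top0.png"),cv2.COLOR_BGR2GRAY)
for c in (394,396,408,411): print(c,"rows215+",a[215:262,c].tolist())
b=cv2.cvtColor(cv2.imread("pics/s6.png"),cv2.COLOR_BGR2GRAY)
for v in range(160,210,4): print(v,200,b[v,205:275:2].tolist())
E
```

```text
394 rows215+ [79, 77, 75, 74, 76, 77, 77, 78, 79, 81, 84, 83, 85, 88, 86, 88, 91, 84, 74, 67, 69, 74, 78, 99, 99, 98, 102, 115, 123, 122, 129, 156, 154, 124, 122, 125, 127, 130, 127, 130, 127, 128, 128, 131, 129, 130, 130]
396 rows215+ [81, 78, 81, 81, 78, 81, 78, 77, 81, 82, 85, 87, 89, 91, 87, 87, 85, 74, 54, 59, 79, 98, 102, 96, 72, 54, 50, 48, 60, 65, 100, 151, 150, 99, 67, 65, 70, 70, 70, 69, 70, 68, 68, 68, 70, 66, 69]
408 rows215+ [94, 95, 95, 96, 94, 91, 90, 93, 87, 90, 84, 80, 65, 47, 35, 30, 39, 46, 47, 37, 33, 31, 26, 24, 19, 17, 18, 21, 28, 62, 114, 154, 155, 128, 125, 130, 131, 128, 127, 123, 113, 95, 74, 55, 47, 50, 50]
411 rows215+ [87, 86, 89, 89, 91, 91, 92, 84, 71, 60, 55, 57, 57, 60, 62, 53, 46, 36, 35, 37, 42, 44, 48, 48, 47, 44, 32, 20, 18, 25, 64, 116, 136, 120, 109, 93, 74, 65, 56, 52, 55, 59, 65, 68, 70, 74, 77]
160 200 [27, 31, 27, 29, 34, 34, 28, 29, 27, 29, 28, 25, 19, 21, 24, 24, 23, 23, 25, 25, 25, 22, 25, 22, 20, 24, 28, 63, 68, 71, 71, 54, 175, 224, 162]
164 200 [150, 52, 33, 31, 31, 32, 34, 33, 30, 28, 29, 29, 20, 20, 21, 21, 24, 25, 24, 22, 24, 25, 23
[... 1207 characters left out ...]
96 200 [119, 117, 122, 125, 127, 127, 119, 113, 103, 101, 102, 102, 100, 67, 62, 65, 66, 92, 202, 170, 81, 95, 33, 67, 136, 109, 91, 128, 157, 212, 193, 118, 107, 121, 183]
200 200 [113, 113, 116, 117, 119, 122, 117, 117, 134, 109, 156, 176, 146, 69, 64, 61, 66, 93, 190, 187, 109, 127, 101, 71, 100, 185, 191, 125, 108, 115, 150, 187, 151, 110, 132]
204 200 [124, 128, 128, 128, 143, 126, 110, 102, 92, 114, 158, 164, 163, 162, 160, 92, 67, 63, 74, 88, 74, 65, 64, 83, 185, 202, 127, 112, 170, 152, 170, 145, 98, 76, 164]
208 200 [120, 120, 119, 123, 115, 108, 109, 106, 111, 116, 115, 98, 144, 162, 163, 163, 163, 128, 66, 61, 65, 65, 92, 187, 185, 125, 106, 112, 133, 151, 160, 125, 180, 116, 102]
```

The top view puts the bar at row 246.4, between 244.4 predicted for 0.3 rad and 251.1 for shut, so about 0.2 rad (12 mm) remains.

```bash
python3 -m crank '[[0.03,0,0,0,0,0,0],[0.06,0,0,0,0,0,0],[0.08,0,0,0,0,0,0],[0.08,0,0,0,0,0,0]]' && python3 -m crank '[[0.01,0,0,0,0,0,0],[0.02,0,0,0,0,0,0],[0.03,0,0,0,0,0,0],[0.03,0,0,0,0,0,0]]'
```

```text
clock: 42.7
position: [0.5594, -0.1224, 0.095]
tool_rot: [-0.001, 0.007, 1.0, 0.001]
contact_force: [2.9, -0.1, -1.6]
width: -0.0002
finger_force: 1.3
clock: 43.1
position: [0.559, -0.1223, 0.0952]
tool_rot: [0.002, 0.006, 1.0, 0.001]
contact_force: [9.9, -0.3, -6.4]
width: -0.0006
finger_force: 4.8
```

```bash
python3 -m crank '[[0.01,0,0,0,0,0,0],[0.02,0,0,0,0,0,0],[0.03,0,0,0,0,0,0],[0.03,0,0,0,0,0,0]]' && python3 -m crank '[[-0.15,0,0,0,0,0,0],[-0.35,0,0,0,0,0,0],[-0.6,0,0,0,0,0,0],[-0.6,0,0,0,0,0,0]]' && python3 -m crank '[[0,0,-0.4,0,0,0,0],[0,0,-0.8,0,0,0,0],[0,0,-1,0,0,0,0],[0,0,-1,0,0,0,0]]' && python3 -m crank '[[0,0.8,-0.4,0,0,0,0],[0,0.8,-0.4,0,0,0,0],[0,0.8,-0.4,0,0,0,0]]' && python3 -m crank '[[0.7,0.8,0,0,0,0,0],[0.7,0.8,0,0,0,0,0],[0.7,0.8,0,0,0,0,0],[0.7,0.8,0,0,0,0,0]]'
python3 - <<'E'
from h import *
st=cams.snapshot("top");ss=cams.snapshot("side"); cv2.imwrite("pics/t7.png",st["pixels"]);cv2.imwrite("pics/s7.png",ss["pixels"])
cv2.imwrite("pics/fin.png",np.hstack([crop(st["pixels"],380,211,80,80,5),crop(ss["pixels"],212,150,80,80,5)]))
g=cv2.cvtColor(st["pixels"],cv2.COLOR_BGR2GRAY).astype(float)
for c in (394,396,412,414,432,446):
    w=np.clip(g[240:260,c]-135,0,None); print(c,"bar row",(w*np.arange(240,260)).sum()/max(w.sum(),1e-6))
E
```

```text
clock: 43.5
position: [0.5588, -0.1224, 0.0954]
tool_rot: [0.006, 0.006, 1.0, 0.001]
contact_force: [17.7, -1.3, -10.6]
width: 0.0001
finger_force: 8.6
clock: 43.9
position: [0.6257, -0.1233, 0.0934]
tool_rot: [-0.002, 0.006, 1.0, 0.001]
contact_force: [-0.1, 0.0, 0.1]
width: 0.0
finger_force: 0.0
clock: 44.3
position: [0.6256, -0.1242, 0.2214]
tool_rot: [0.003, 0.007, 1.0, -0.001]
contact_force: [0.7, 0.4, 0.3]
width: 0.0001
finger_force: 0.0
clock: 44.6
position: [0.6253, -0.0232, 0.2656]
tool_rot: [-0.0, 0.004, 1.0, 0.001]
contact_force: [0.7, -0.8, 0.3]
width: 0.0003
finger_force: 0.0
clock: 45.0
position: [0.5397, 0.0718, 0.2627]
tool_rot: [-0.003, 0.005, 1.0, 0.001]
contact_force: [0.0, 0.1, -0.7]
width: -0.0001
finger_force: 0.0
394 bar row 250.51351351351352
396 bar row 250.52
412 bar row 250.5
414 bar row 250.58823529411765
432 bar row 250.59375
446 bar row 250.77551020408163
```

View pics/fin.png

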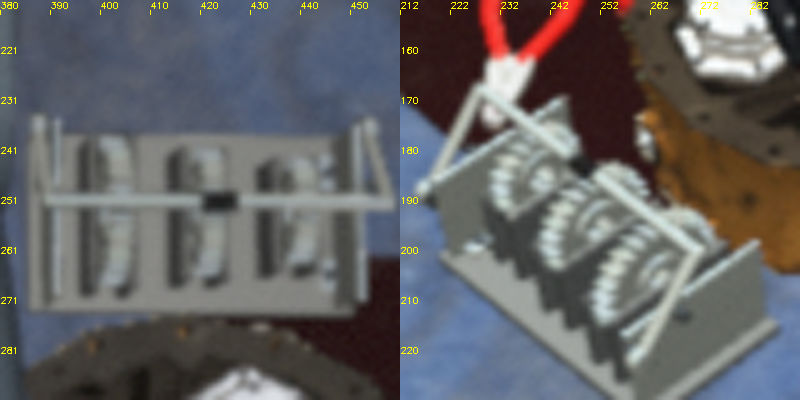

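The bar lies level across all three gears, at top row 250.5 against about 251 predicted for shut, and it stalled firmly on its stop at 18 N. The gears stand upright in their own slots at top (402,255), (419,255) and (439,255), and the robot is clear. Handing in.

```bash
python3 -c "
from rig import ticket
print(ticket.job_done())"
```

```text
the job is handed in; nothing more can be done
None
```

The job is handed in at 45 s: all three gears were lowered fully home into the slots for their sizes, the bail is over on its stop across them, and nothing else on the bench was touched.

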